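# Dry-fit staves in the gluing jig

### The job

Dry-fit a saddle-board blank in the gluing jig: draw the jaw right back, then take the two, three or four wide staves from the cutting board and slide each, flat and crosswise, in under the two steel hold-down bars, butting the first flush against the fence and each next one flush against its neighbour, ends even and centred across the bed. Last butt the narrow caul strip in the same way against the last stave, to save its edge from the steel jaw. Only when all are butted up, with the jaw still drawn back, slide the jaw up snug against the caul and leave it there; do not disturb the jar, the hammer or the brass plate.

Things in the scene. Friction and masses are not known exactly. Their poses are not given: they have to be found in the camera images.
- jig: Gluing jig fixed to the bench: white melamine bed 180 mm wide (its x) and 400 mm long (its y), top 18 mm above the bench. Origin at bench height, mid-width, under the inner face of the fence; z up, +y along the bed towards the fence. A dark tail block 140 mm wide, 30 mm high above the bed stands at y -342 to -364 mm
- fence (a point): Foot of the fence's inner face, mid-width, on the bed (jig x 0, y 0, z 18 mm); axes as the jig's. The fence is a dark wooden block 24 mm high above the bed, running back 35 mm towards +y
- bars (a point): Midway between the free ends of the two steel hold-down bars, at their underside, 24 mm above the bed (jig x 0, y -158 mm). The bars are bolted on the fence and reach along the bed to here; each is 18 mm wide and 8 mm thick, centred at jig x -62 and +62 mm, so 106 mm clear between them. From here to the drawn-back jaw the bed is open above: the loading space. Axes as the jig's
- jaw (a joint): The jig's sliding jaw, m: 0 drawn right back, growing as it slides towards the fence, at most 0.24; its face is at jig y = value - 0.285. Drags with about 4 N and stays where left; begins part way along, in the loading space. Steel front plate 150 mm wide, 14 thick, 20 high that passes under the bars; behind it a steel block 90 mm wide, to 40 mm behind the face, 31 mm high above the bed
- jaw_face (a point): Point on the jaw's front face, mid-width, 10 mm above the bed; axes as the jig's
- jaw_grip (a point): Centre of the top of the jaw's wooden hand grip, 80 mm above the bed and 27 mm behind the jaw's face: an upright block 46 mm wide (along jig x), 18 mm thick (along jig y), free for 49 mm above the steel block; it passes between the two bars. Axes as the jig's
- board: Grey plastic cutting board on the bench, fixed, 270 x 350 x 10 mm, on which the staves lie at the start. Origin at the centre of its underside
- stave1: Loose wooden stave, a plain bar 160 mm long (its x) x 40 mm wide (its y) x 20 mm thick (its z), about 90 g, all staves alike; origin at its centre. Lies flat on the cutting board at the start, its length roughly along the board's y (350 mm) side; may be absent
- stave2: Loose wooden stave, a plain bar 160 mm long (its x) x 40 mm wide (its y) x 20 mm thick (its z), about 90 g, all staves alike; origin at its centre. Lies flat on the cutting board at the start, its length roughly along the board's y (350 mm) side; may be absent
- stave3: Loose wooden stave, a plain bar 160 mm long (its x) x 40 mm wide (its y) x 20 mm thick (its z), about 90 g, all staves alike; origin at its centre. Lies flat on the cutting board at the start, its length roughly along the board's y (350 mm) side; may be absent
- stave4: Loose wooden stave, a plain bar 160 mm long (its x) x 40 mm wide (its y) x 20 mm thick (its z), about 90 g, all staves alike; origin at its centre. Lies flat on the cutting board at the start, its length roughly along the board's y (350 mm) side; may be absent
- caul: Loose narrow wooden strip, 160 mm long (its x) x 24 mm wide (its y) x 18 mm thick (its z), about 60 g; origin at its centre. Lies flat on the cutting board among the staves, parallel to them; always there
- glue_jar: Bystander: closed jar 64 mm in diameter, 85 mm tall, beyond the work; origin at the centre of its underside
- hammer: Bystander: hammer lying on the bench beyond the work, about 250 mm long; origin at its underside
- boss: Bystander: round brass saddle plate 90 mm in diameter, 18 mm high, beyond the work; origin at the centre of its underside
Mind the look-alikes: they are no part of the job. What is shaped like the stave4 but purple is not meant.

How it is judged (in metres and radians):
On the way, in this order (a step that is already met when the one before it is completed fails the run):
1. with the jaw drawn back (less than 60 mm forward), all the staves lie on the bed, butted flush against the fence and one another, and the caul against the last of them ((y of stave1 in the frame of jig between -0.0225 and -0.01 m or y of stave1 in the frame of jig between -0.063 and -0.05 m or y of stave1 in the frame of jig between -0.1035 and -0.09 m or y of stave1 in the frame of jig between -0.144 and -0.13 m) and x of stave1 in the frame of jig between -0.012 and 0.012 m and z of stave1 in the frame of jig between 0.02 and 0.0325 m and angle between the x axis of each of stave1, stave2, stave3, stave4, caul and the x axis of jig, either way round below 0.03 rad and (y of stave2 in the frame of jig between -0.0225 and -0.01 m or y of stave2 in the frame of jig between -0.063 and -0.05 m or y of stave2 in the frame of jig between -0.1035 and -0.09 m or y of stave2 in the frame of jig between -0.144 and -0.13 m) and x of stave2 in the frame of jig between -0.012 and 0.012 m and z of stave2 in the frame of jig between 0.02 and 0.0325 m and (y of stave3 in the frame of jig between -0.0225 and -0.01 m or y of stave3 in the frame of jig between -0.063 and -0.05 m or y of stave3 in the frame of jig between -0.1035 and -0.09 m or y of stave3 in the frame of jig between -0.144 and -0.13 m) and x of stave3 in the frame of jig between -0.012 and 0.012 m and z of stave3 in the frame of jig between 0.02 and 0.0325 m and (y of stave4 in the frame of jig between -0.0225 and -0.01 m or y of stave4 in the frame of jig between -0.063 and -0.05 m or y of stave4 in the frame of jig between -0.1035 and -0.09 m or y of stave4 in the frame of jig between -0.144 and -0.13 m) and x of stave4 in the frame of jig between -0.012 and 0.012 m and z of stave4 in the frame of jig between 0.02 and 0.0325 m and (y of stave1 in the frame of jig between -0.0225 and -0.01 m or y of stave2 in the frame of jig between -0.0225 and -0.01 m or y of stave3 in the frame of jig between -0.0225 and -0.01 m or y of stave4 in the frame of jig between -0.0225 and -0.01 m) and (y of stave1 in the frame of jig between -0.063 and -0.05 m or y of stave2 in the frame of jig between -0.063 and -0.05 m or y of stave3 in the frame of jig between -0.063 and -0.05 m or y of stave4 in the frame of jig between -0.063 and -0.05 m) and ((y of stave1 in the frame of jig between -0.1035 and -0.09 m or y of stave2 in the frame of jig between -0.1035 and -0.09 m or y of stave3 in the frame of jig between -0.1035 and -0.09 m or y of stave4 in the frame of jig between -0.1035 and -0.09 m) or not (y of stave1 in the frame of jig between -0.144 and -0.13 m or y of stave2 in the frame of jig between -0.144 and -0.13 m or y of stave3 in the frame of jig between -0.144 and -0.13 m or y of stave4 in the frame of jig between -0.144 and -0.13 m)) and y of caul in the frame of jig below -0.08 m and x of caul in the frame of jig between -0.012 and 0.012 m and z of caul in the frame of jig between 0.02 and 0.0325 m and angle between the z axis of caul and the z axis of jig, either way round below 0.1 rad and (y of caul in the frame of stave1 between -0.035 and 0.035 m or y of caul in the frame of stave2 between -0.035 and 0.035 m or y of caul in the frame of stave3 between -0.035 and 0.035 m or y of caul in the frame of stave4 between -0.035 and 0.035 m) and value of joint jaw below 0.06 m), for 0.2 s.
2. the jaw is slid up against the caul, all still butted ((y of stave1 in the frame of jig between -0.0225 and -0.01 m or y of stave1 in the frame of jig between -0.063 and -0.05 m or y of stave1 in the frame of jig between -0.1035 and -0.09 m or y of stave1 in the frame of jig between -0.144 and -0.13 m) and x of stave1 in the frame of jig between -0.012 and 0.012 m and z of stave1 in the frame of jig between 0.02 and 0.0325 m and angle between the x axis of each of stave1, stave2, stave3, stave4, caul and the x axis of jig, either way round below 0.03 rad and (y of stave2 in the frame of jig between -0.0225 and -0.01 m or y of stave2 in the frame of jig between -0.063 and -0.05 m or y of stave2 in the frame of jig between -0.1035 and -0.09 m or y of stave2 in the frame of jig between -0.144 and -0.13 m) and x of stave2 in the frame of jig between -0.012 and 0.012 m and z of stave2 in the frame of jig between 0.02 and 0.0325 m and (y of stave3 in the frame of jig between -0.0225 and -0.01 m or y of stave3 in the frame of jig between -0.063 and -0.05 m or y of stave3 in the frame of jig between -0.1035 and -0.09 m or y of stave3 in the frame of jig between -0.144 and -0.13 m) and x of stave3 in the frame of jig between -0.012 and 0.012 m and z of stave3 in the frame of jig between 0.02 and 0.0325 m and (y of stave4 in the frame of jig between -0.0225 and -0.01 m or y of stave4 in the frame of jig between -0.063 and -0.05 m or y of stave4 in the frame of jig between -0.1035 and -0.09 m or y of stave4 in the frame of jig between -0.144 and -0.13 m) and x of stave4 in the frame of jig between -0.012 and 0.012 m and z of stave4 in the frame of jig between 0.02 and 0.0325 m and (y of stave1 in the frame of jig between -0.0225 and -0.01 m or y of stave2 in the frame of jig between -0.0225 and -0.01 m or y of stave3 in the frame of jig between -0.0225 and -0.01 m or y of stave4 in the frame of jig between -0.0225 and -0.01 m) and (y of stave1 in the frame of jig between -0.063 and -0.05 m or y of stave2 in the frame of jig between -0.063 and -0.05 m or y of stave3 in the frame of jig between -0.063 and -0.05 m or y of stave4 in the frame of jig between -0.063 and -0.05 m) and ((y of stave1 in the frame of jig between -0.1035 and -0.09 m or y of stave2 in the frame of jig between -0.1035 and -0.09 m or y of stave3 in the frame of jig between -0.1035 and -0.09 m or y of stave4 in the frame of jig between -0.1035 and -0.09 m) or not (y of stave1 in the frame of jig between -0.144 and -0.13 m or y of stave2 in the frame of jig between -0.144 and -0.13 m or y of stave3 in the frame of jig between -0.144 and -0.13 m or y of stave4 in the frame of jig between -0.144 and -0.13 m)) and y of caul in the frame of jig below -0.08 m and x of caul in the frame of jig between -0.012 and 0.012 m and z of caul in the frame of jig between 0.02 and 0.0325 m and angle between the z axis of caul and the z axis of jig, either way round below 0.1 rad and (y of caul in the frame of stave1 between -0.035 and 0.035 m or y of caul in the frame of stave2 between -0.035 and 0.035 m or y of caul in the frame of stave3 between -0.035 and 0.035 m or y of caul in the frame of stave4 between -0.035 and 0.035 m) and y of jaw_face in the frame of caul between -0.0155 and 0.0155 m), for 0.2 s.
At the end, for the whole second after the job is handed in: All staves present lie on the bed packed from the fence with no open joint (each within 2.5 mm of tight, a fourth within 4), the caul within 3 mm of the last stave and the jaw within 3.5 mm of the caul; all square within 0.03 rad, ends within 12 mm of centred, at rest (all of step 2 and linear speed of each of stave1, stave2, stave3, stave4, caul below 0.02 m/s and velocity of joint jaw between -0.01 and 0.01 m/s); the robot touches nothing.
It fails at once if the jar is shifted by more than 30 mm (distance of glue_jar from where it was at the start of the episode above 0.03 m).
It fails at once if the hammer is shifted by more than 30 mm (distance of hammer from where it was at the start of the episode above 0.03 m).
It fails at once if the brass plate is shifted by more than 30 mm (distance of boss from where it was at the start of the episode above 0.03 m).
Of stave1, stave2, stave3, stave4 only 2 to 4 are there at a start; the rules pass over those that are not, and their reading is None.
At some moment in a run one of stave1, stave2, stave3, stave4, caul may be knocked a few centimetres aside while the robot is not near it.
Once in a run the grip may slacken for a moment while it holds something.
It also fails if it takes over 210 s, if anything falls off the work surface, if the arm or the gripper's body presses on something with over 40 N, if the wrist force passes 120 N, or if a joint passes its speed limit or range.

### The arm

A 7-joint arm with a two-finger parallel gripper is mounted at the origin on the work surface. World frame = base frame: x ahead of the robot, y to its left, z up, the work surface at z = 0. Lengths are in mm, angles in rad, forces in N, time in s.
With the tool pointing down it reaches from about 400 to 875 mm from the base axis. Payload 4.4 kg.
Tool frame: the origin (TCP) lies on the centre line of the jaws, within the pads' length; the fingertips stand 11 mm ahead of it and the grasp point (between the pads) lies 8 mm behind it (ctrl.tips_ahead is the distance from the TCP to the fingertips, in mm); z points along the fingers, y is the line along which they close (so a half turn about z gives the same grasp; the last joint's range is limited). The gripper opens to 85 mm and grips with 20 to 120 N. Pads are 22 mm wide; open, the fingers measure 114 mm over their backs; the gripper's body (76 mm by 85 mm) begins 54 mm behind the grasp point. The pads swing forward as they close: fully open they stand 13 mm farther back than shut.
Start: joints at [-1.396, 0.628, 0.038, 1.517, -0.027, 0.996, -0.02], TCP at [154.987, 631.266, 242.313] pointing down, gripper open.
Joint ranges: [-3.06, 3.06], [-0.37, 2.12], [-1.25, 1.32], [0.18, 2.47], [-1.1, 4.24], [0.23, 1.98], [-2.94, 2.94]. Speed limits (rad/s): [2.57, 2.57, 3.14, 3.14, 3.14, 3.14, 3.14].

### API

Orientations are given as [roll, pitch, yaw] about the fixed x, y, z axes, in that order (R = Rz(yaw) Ry(pitch) Rx(roll)).
In Python, from cell import ctrl, eyes, job gives the robot as it stands. The module is installed in compiled form; this text tells all that it offers.
- The arm moves only by the tool carry_out, never from a script. Its argument "moves" is a list of rows, each an object of numbers: "tx", "ty", "tz": the shift along the tool's x, y, z as a fraction of full scale; "twist": the turn about the tool's z as a fraction of full scale; "fingers": the opening, from 0 (shut) to 1 (fully open). In form: [{"tx": .., "ty": .., "tz": .., "twist": .., "fingers": ..}, ...]. A call has 1 to 12 rows; each row shifts and turns the commanded pose from where the row before left it, along the tool's axes as they then stand; what a row does not reach is not made up. Full scale, the value 1, is 0.3 m for a shift and pi rad for a turn. A row lasts 1/8 s, in which the tool goes at most 62.5 mm and 10.7 degrees, less where a joint would pass 70% of its speed; a pose out of reach is approached as far as the arm can. A call with a number of a shift or a turn outside -1 to 1 is refused whole. A call with a gripper value outside its range is refused whole. The fingers move at their own pace and stop on an object; the grip force is fixed at half the most. Time passes only in rows, so rows that do not move let the fingers close. It gives the time, the measured TCP pose, the force, the opening and the grip force at its end, in the units of the state.
- ctrl.read_state(): the state, without advancing time (a new reading comes with each control period).
- eyes.get_image(name): name is "side" or "top"; returns a dict with "color" (480x640x3 uint8, blue, green, red), "fovy" (degrees; the focal length in pixels is half the picture's height over the tangent of half this angle, whatever the lens; pixels are square), "cx", "cy" (the principal point, pixels), "k1" (the pictures are not rectified: a ray, as slopes to the right and down, at radius r is drawn at 1 + k1 r^2 times it, then the intrinsics apply), "world_from_camera" (4x4, takes a point from camera to world coordinates). Camera axes: x right, y up, looking along -z (the intrinsics and any distortion apply to the point x, -y, -z); pixel columns grow to the right and rows downward; lengths in mm; the calibration is good to about 2 mm. A picture is of the moment at which its call begins. There is no depth.
- job.finish_job(): hands the job in; it is judged then, once.
The state is a dict: "clock": time; "qpos": joint angles; "qd": joint speeds; "tau": joint torques, N m; "eef_pos": TCP position; "tool_rot": TCP orientation; "force": force on the tool from outside, world axes, zero at the start; "torque": the same for the moment, N m; "width": finger opening in mm; "gripper_force": force on a finger pad.
Only numpy, scipy, OpenCV 4.12 (cv2) and the standard library are available. Lean on these libraries where they do the work, as an engineer would, in place of code of your own. Each camera call takes 0.05 s, during which the arm holds its last target. There are 200 camera calls.

## Working session

There is one attempt and no reset: what is moved stays moved. The work goes in short steps, Python scripts to look and compute and a tool call to move; the robot and the scene stay as the last step left them, time stands still between calls to the robot, and variables do not carry over. Pictures are saved under pics/ and viewed, at most 16 in all, crops included, and the job is handed in when it is done.

Besides the shell and the picture viewer there is one more tool, called in YAML: its name, and indented under it one key for each argument. carry_out: Moves the arm, as the interface text tells. Its arguments: {"type":"object","properties":{"moves":{"type":"array","items":{"type":"object","properties":{"tx":{"type":"number","minimum":-1,"maximum":1},"ty":{"type":"number","minimum":-1,"maximum":1},"tz":{"type":"number","minimum":-1,"maximum":1},"twist":{"type":"number","minimum":-1,"maximum":1},"fingers":{"type":"number"}}}}},"required":["moves"]}

```bash
mkdir -p pics
cat > h.py <<'E'
from cell import ctrl, eyes, job
import numpy as np, cv2
def shot(name,fn=None):
    im=eyes.get_image(name)
    if fn: cv2.imwrite('pics/'+fn,im['color'])
    return im
def K(im):
    f=240/np.tan(np.radians(im['fovy'])/2)
    return f,np.array([[f,0,im['cx']],[0,f,im['cy']],[0,0,1.]])
def px2w(im,pts,z):
    """pixels -> world points on plane z (mm)"""
    f,k=K(im); T=np.array(im['world_from_camera'])
    d=(np.array(pts,float).reshape(-1,2)-[im['cx'],im['cy']])/f
    u=d.copy()
    for _ in range(30): u=d/(1+im['k1']*(u**2).sum(1,keepdims=True))
    r=np.c_[u[:,0],-u[:,1],-np.ones(len(u))]@T[:3,:3].T
    s=(z-T[2,3])/r[:,2]
    return T[:3,3]+r*s[:,None]
def w2px(im,P):
    f,k=K(im); T=np.array(im['world_from_camera'])
    c=(np.array(P,float).reshape(-1,3)-T[:3,3])@T[:3,:3]
    u=np.c_[c[:,0],-c[:,1]]/-c[:,2:]
    u=u*(1+im['k1']*(u**2).sum(1,keepdims=True))
    return u*f+[im['cx'],im['cy']]
E
python3 - <<'E'
from h import *
for n in('top','side'):
    im=shot(n,n+'0.png'); print(n,im['fovy'],im['cx'],im['cy'],im['k1']); print(np.round(im['world_from_camera'],3))
print(ctrl.read_state(), ctrl.tips_ahead)
E
```

```text
top 49.38456905094169 321.60814117195895 242.2177389993841 0.03875966758909012
[[ 6.000000e-03  9.960000e-01 -8.400000e-02  3.774700e+02]
 [-1.000000e+00  5.000000e-03 -1.200000e-02 -8.974700e+01]
 [-1.200000e-02  8.400000e-02  9.960000e-01  1.560062e+03]
 [ 0.000000e+00  0.000000e+00  0.000000e+00  1.000000e+00]]
side 57.535443038785395 324.4129565863858 235.38303357783823 -0.004869543484186001
[[ 9.14000e-01  2.92000e-01 -2.83000e-01  2.35353e+02]
 [-4.07000e-01  6.42000e-01 -6.50000e-01 -7.25649e+02]
 [-8.00000e-03  7.09000e-01  7.06000e-01  7.55875e+02]
 [ 0.00000e+00  0.00000e+00  0.00000e+00  1.00000e+00]]
{'clock': 0.1, 'qpos': array([-1.39580409,  0.62925206,  0.03846688,  1.51824208, -0.02703215,
        0.99631191, -0.01998776]), 'qd': array([-8.04392561e-05, -1.26129368e-03,  7.79098183e-04, -9.63136769e-04,
        1.29833895e-03, -1.30749149e-03,  1.58079072e-04]), 'tau': array([ 3.86770829e-03, -5.64535797e+01,  1.23124592e+00, -1.93974835e+01,
        1.14548922e-02,  5.35326704e-03,  1.56644796e-05]), 'eef_pos': array([154.85329585, 630.73778891, 241.49074278]), 'tool_rot': array([-3.13989754e+00,  2.52894753e-06,  2.90077786e+00]), 'force': array([1.40223369, 0.59390023, 0.77776716]), 'torque': array([-0.02365467,  0.03380452, -0.01940379]), 'gripper_force': 0.0, 'width': 85.34806138449093} 11.0
```

View pics/top0.png

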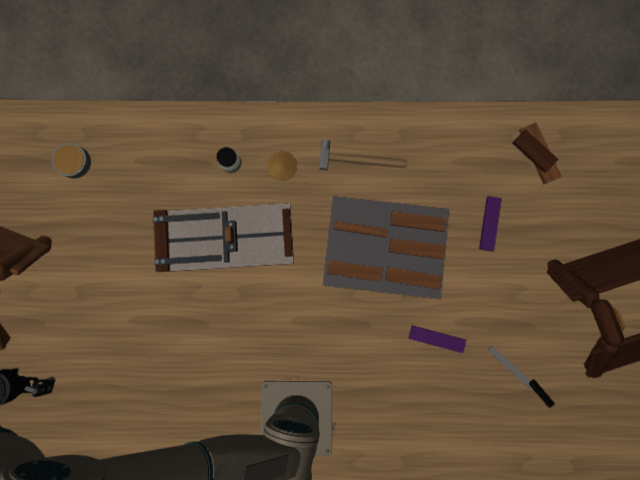

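View pics/side0.png

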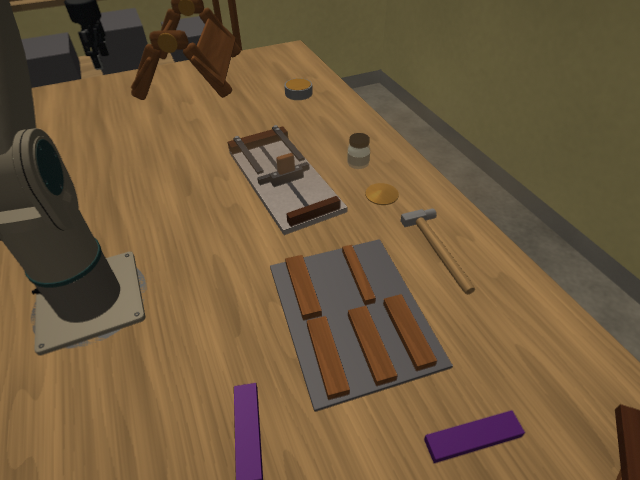

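The top view shows the jig at (154–293, 205–270) with its fence on the left. The board is near (387, 247) and carries 4 wide staves plus the caul at (360, 229). The purple bars are the look-alikes. The side view agrees. Next I'll enlarge for corners.

Run:
```python
from h import *
im=shot('top'); c=im['color']
a=cv2.resize(c[195:280,145:305],None,fx=5,fy=5,interpolation=cv2.INTER_CUBIC)
cv2.imwrite('pics/jig.png',a)
hsv=cv2.cvtColor(c,cv2.COLOR_BGR2HSV)
roi=np.zeros(c.shape[:2],np.uint8); roi[197:298,323:450]=255
m=((hsv[...,1]>90)&(hsv[...,2]>50)&(roi>0)).astype(np.uint8)*255
# only inside the board
big=cv2.resize(m,None,fx=4,fy=4,interpolation=cv2.INTER_LINEAR); big=(big>127).astype(np.uint8)
n,l,s,ce=cv2.connectedComponentsWithStats(big)
for i in range(1,n):
    if s[i,4]<3000: continue
    cs,_=cv2.findContours((l==i).astype(np.uint8),cv2.RETR_EXTERNAL,cv2.CHAIN_APPROX_NONE)
    p=cs[0][:,0,:]/4-0.375
    w=px2w(im,p,29)[:,:2].astype(np.float32)
    r=cv2.minAreaRect(w); print(np.round(ce[i]/4,1),np.round(r[0],1),np.round(r[1],1),round(r[2],1))
cv2.imwrite('pics/board.png',cv2.resize(c[190:305,318:455],None,fx=5,fy=5,interpolation=cv2.INTER_CUBIC))
```

```text
[326.1 224.9] [524.7 -88.5] [236.   28.9] 0.3
[420.4 248.4] [ 495.5 -294.8] [295.7 305.7] 0.1
[418.4 221.3] [ 571.2 -354.6] [162.9  43.1] 83.0
[360.3 229. ] [ 547.8 -183.7] [161.1  26.2] 81.4
[354.4 270.8] [ 424.3 -166.8] [161.4  41.6] 82.2
[358.2 293.8] [ 363.4 -222.8] [ 34.1 295.7] 0.3
```

View pics/jig.png

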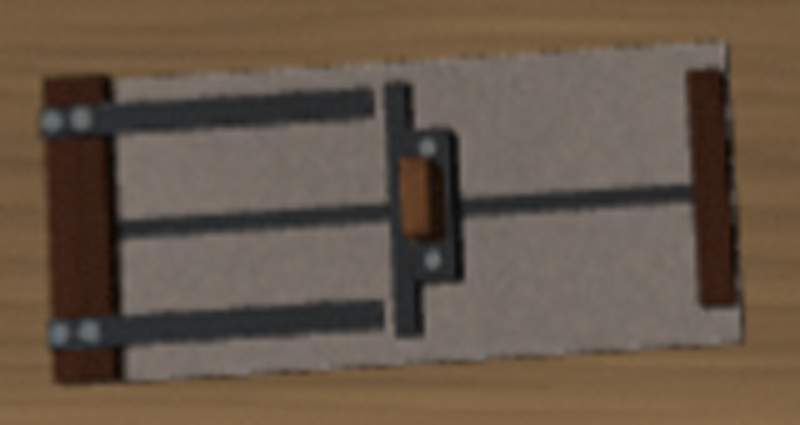

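View pics/board.png

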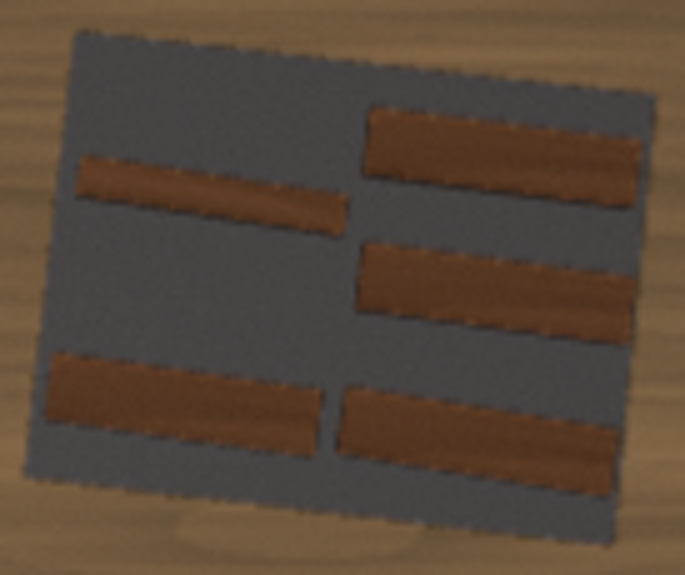

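The jig crop shows the bed's tail corners at (726, 42) and (740, 342) and the fence top at (43–120, 75–382). The bars end at x≈374 and 383, and the jaw face runs from (385, 82) to (395, 335). The board crop shows four wide staves and one caul. Next comes the pose fit.

```bash
cat >> h.py <<'E'
def uncrop(p,ox,oy,s=5): return (np.array(p,float)+.5)/s-.5+[ox,oy]
def Rz(a): return np.array([[np.cos(a),-np.sin(a)],[np.sin(a),np.cos(a)]])
def j2w(J,p):
    p=np.array(p,float).reshape(-1,3); return np.c_[p[:,:2]@Rz(J[2]).T+J[:2],p[:,2]]
def w2j(J,p): return (np.array(p,float).reshape(-1,2)-J[:2])@Rz(J[2])
def staves(im,poly,z,amin=60):
    """brown pieces inside polygon of pixels: centre, size, angle of length (world), seen at height z"""
    c=im['color']; big=cv2.resize(c,None,fx=4,fy=4,interpolation=cv2.INTER_CUBIC)
    m=np.zeros(big.shape[:2],np.uint8); cv2.fillPoly(m,[np.int32(np.array(poly)*4)],1)
    h=cv2.cvtColor(big,cv2.COLOR_BGR2HSV); m[(h[...,1]<100)|(h[...,2]<45)]=0
    m=cv2.morphologyEx(m,cv2.MORPH_OPEN,np.ones((9,9),np.uint8))
    out=[]
    for ct in cv2.findContours(m,cv2.RETR_EXTERNAL,cv2.CHAIN_APPROX_NONE)[0]:
        if cv2.contourArea(ct)<amin*16: continue
        w=px2w(im,ct[:,0,:]/4-.375,z)[:,:2].astype(np.float32)
        (x,y),(a,b),t=cv2.minAreaRect(w)
        if a<b: a,b,t=b,a,t+90
        out.append([x,y,a,b,(t+90)%180-90])
    return np.array(out)
def go(x,y,z,yaw):
    s=ctrl.read_state(); p=s['eef_pos']; a=s['tool_rot'][2]
    d=(yaw-a+np.pi)%(2*np.pi)-np.pi
    v=np.array([x,y])-p[:2]
    f=lambda b:(v@[np.cos(b),np.sin(b)],v@[np.sin(b),-np.cos(b)])
    print('pos',np.round(p,1),'yaw',round(a,3),'q7',round(s['qpos'][6],2),'twist total',round(-d/np.pi,4),'| tx,ty old yaw',np.round(np.array(f(a))/300,4),'new yaw',np.round(np.array(f(yaw))/300,4),'tz',round((p[2]-z)/300,4))
E
python3 - <<'E'
from h import *
from scipy.optimize import least_squares
im=shot('top')
px=uncrop([(726,42),(740,342),(43,76),(56,382),(110,75),(120,380),(374,88),(374,116),(383,300),(383,328)],145,195)
P=np.array([(90,-365,18),(-90,-365,18),(90,35,42),(-90,35,42),(90,0,42),(-90,0,42),(71,-158,50),(53,-158,50),(-53,-158,50),(-71,-158,50)],float)
r=least_squares(lambda J:(w2px(im,j2w(J,P))-px).ravel(),[500,250,0],x_scale=[100,100,.1])
print(r.x); print(np.round(r.fun.reshape(-1,2),2))
J=r.x; np.save('J.npy',J)
face=px2w(im,uncrop([(385,82),(395,335)],145,195),38)[:,:2]; print('jaw face',w2j(J,face))
g=px2w(im,uncrop([(415,198)],145,195),98)[:,:2]; print('grip',w2j(J,g))
poly=uncrop([(77,32),(655,95),(612,545),(25,478)],318,190); ctr=poly.mean(0); poly=ctr+(poly-ctr)*.985; np.save('poly.npy',poly)
print(np.round(staves(im,poly,30),1))
pb=px2w(im,poly,10)[:,:2]; print('board',pb)
s=ctrl.read_state(); print(s['qpos'])
E
```

```text
[5.11100951e+02 3.81101588e+02 6.63834563e-02]
[[ 0.56 -0.06]
 [ 1.16  0.11]
 [ 0.4   0.14]
 [-0.1   0.25]
 [-1.03 -0.39]
 [-0.81 -0.1 ]
 [-0.23 -0.23]
 [ 0.05  0.27]
 [-0.13 -0.31]
 [ 0.15  0.28]]
jaw face [[  75.29909235 -162.84708105]
 [ -73.94131466 -162.00971983]]
grip [[  -1.05339621 -188.48945922]]
[[ 404.1 -338.2  160.2   40.    81.3]
 [ 424.7 -166.9  159.5   39.9   82.3]
 [ 490.9 -348.6  157.9   40.7   82.7]
 [ 547.7 -183.7  159.5   24.7   81.4]
 [ 570.7 -354.2  160.6   41.2   83. ]]
board [[ 645.6092471  -106.7597974 ]
 [ 609.15824451 -446.16050388]
 [ 346.15631199 -417.49672328]
 [ 382.64619856  -77.42507204]]
[-1.39581948  0.62904091  0.0384589   1.51798694 -0.02698622  0.99630913
 -0.02000582]
```

Run:
```python
from h import *
J=np.load('J.npy'); w=j2w(J,[(0,-145,150)])[0]; print(w); go(*w,np.pi/2+J[2])
```

```text
[520.7194844  236.42096065 150.        ]
pos [154.9 630.9 241.7] yaw 2.901 q7 -0.02 twist total 0.4022 | tx,ty old yaw [-1.4978 -0.9862] new yaw [-1.3929  1.1295] tz 0.3057
```

carry_out:
  moves:
    - {"tx": -0.1498,"ty": -0.0986,"fingers": 0}
    - {"tx": -0.1498,"ty": -0.0986,"fingers": 0}
    - {"tx": -0.1498,"ty": -0.0986,"fingers": 0}
    - {"tx": -0.1498,"ty": -0.0986,"fingers": 0}
    - {"tx": -0.1498,"ty": -0.0986,"fingers": 0}
    - {"tx": -0.1498,"ty": -0.0986,"fingers": 0}
    - {"tx": -0.1498,"ty": -0.0986,"fingers": 0}
    - {"tx": -0.1498,"ty": -0.0986,"fingers": 0}
    - {"tx": -0.1498,"ty": -0.0986,"fingers": 0}
    - {"tx": -0.1498,"ty": -0.0986,"fingers": 0}
    - {"twist": 0.05,"fingers": 0}
    - {"twist": 0.05,"fingers": 0}

```text
validation failed for argument at $.mo...
```

carry_out:
  moves:
    - {"twist": 0.05,"tz": 0.05,"fingers": 0}
    - {"twist": 0.05,"tz": 0.05,"fingers": 0}
    - {"twist": 0.05,"tz": 0.05,"fingers": 0}
    - {"twist": 0.05,"tz": 0.05,"fingers": 0}
    - {"twist": 0.05,"tz": 0.05,"fingers": 0}
    - {"twist": 0.05,"tz": 0.05,"fingers": 0}
    - {"fingers": 0}
    - {"fingers": 0}

```text
validation failed for argument at $.mo...
```

Run:
```python
from h import *
J=np.load('J.npy'); w=j2w(J,[(0,-145,82)])[0]; print(w); go(*w,np.pi/2+J[2]); print(ctrl.read_state()['qpos'],ctrl.tips_ahead)
```

```text
[520.7194844  236.42096065  82.        ]
pos [154.9 630.9 241.7] yaw 2.901 q7 -0.02 twist total 0.4022 | tx,ty old yaw [-1.4978 -0.9862] new yaw [-1.3929  1.1295] tz 0.5324
[-1.39581948  0.62904091  0.0384589   1.51798694 -0.02698622  0.99630913
 -0.02000582] 11.0
```

carry_out:
  moves:
    - {"tx": -0.15,"ty": -0.1,"tz": 0,"twist": 0,"fingers": 0}

```text
clock: 0.32
eef_pos: [187.4, 593.9, 241.6]
tool_rot: [3.14, -0.003, 2.908]
force: [1.4, -0.7, -0.4]
width: 69.8
gripper_force: 0.0
```

carry_out:
  moves:
    - {"tx": -0.15,"ty": -0.1,"tz": 0,"twist": 0,"fingers": 0}
    - {"tx": -0.15,"ty": -0.1,"tz": 0,"twist": 0,"fingers": 0}
    - {"tx": -0.15,"ty": -0.1,"tz": 0,"twist": 0,"fingers": 0}
    - {"tx": -0.15,"ty": -0.1,"tz": 0,"twist": 0,"fingers": 0}
    - {"tx": -0.15,"ty": -0.1,"tz": 0,"twist": 0,"fingers": 0}
    - {"tx": -0.15,"ty": -0.1,"tz": 0,"twist": 0,"fingers": 0}
    - {"tx": -0.15,"ty": -0.1,"tz": 0,"twist": 0,"fingers": 0}
    - {"tx": -0.15,"ty": -0.1,"tz": 0,"twist": 0,"fingers": 0}
    - {"tx": -0.15,"ty": -0.1,"tz": 0,"twist": 0,"fingers": 0}
    - {"tx": 0,"ty": 0,"tz": 0.05,"twist": 0.05,"fingers": 0}
    - {"tx": 0,"ty": 0,"tz": 0.05,"twist": 0.05,"fingers": 0}
    - {"tx": 0,"ty": 0,"tz": 0.05,"twist": 0.05,"fingers": 0}

```text
clock: 1.82
eef_pos: [520.5, 232.3, 196.7]
tool_rot: [-3.141, -0.0, 2.424]
force: [0.2, 0.0, -0.3]
width: -0.2
gripper_force: 0.0
```

carry_out:
  moves:
    - {"tx": 0,"ty": 0,"tz": 0.05,"twist": 0.05,"fingers": 0}
    - {"tx": 0,"ty": 0,"tz": 0.05,"twist": 0.05,"fingers": 0}
    - {"tx": 0,"ty": 0,"tz": 0.05,"twist": 0.05,"fingers": 0}
    - {"tx": 0,"ty": 0,"tz": 0,"twist": 0.05,"fingers": 0}
    - {"tx": 0,"ty": 0,"tz": 0,"twist": 0.05,"fingers": 0}
    - {"tx": 0,"ty": 0,"tz": 0,"twist": 0,"fingers": 0}

```text
clock: 2.58
eef_pos: [520.3, 232.7, 152.0]
tool_rot: [-3.141, 0.001, 1.646]
force: [0.2, -0.3, 0.3]
width: -0.2
gripper_force: 0.0
```

Run:
```python
from h import *
J=np.load('J.npy'); w=j2w(J,[(0,-145,82)])[0]; print(w); go(*w,np.pi/2+J[2]); print(ctrl.read_state()['qpos'],ctrl.tips_ahead)
```

```text
[520.7194844  236.42096065  82.        ]
pos [520.3 232.7 152. ] yaw 1.646 q7 -0.05 twist total 0.0029 | tx,ty old yaw [0.0121 0.0024] new yaw [0.0122 0.0023] tz 0.2334
[-0.71222555  0.66148137  0.38074102  1.8394221  -0.35747568  0.70895147
 -0.05455969] 11.0
```

carry_out:
  moves:
    - {"tx": 0,"ty": 0,"tz": 0.12,"twist": 0.003,"fingers": 0}
    - {"tx": 0,"ty": 0,"tz": 0.11,"twist": 0,"fingers": 0}
    - {"tx": -0.04,"ty": 0,"tz": 0,"twist": 0,"fingers": 0}
    - {"tx": -0.04,"ty": 0,"tz": 0,"twist": 0,"fingers": 0}
    - {"tx": -0.05,"ty": 0,"tz": 0,"twist": 0,"fingers": 0}
    - {"tx": -0.05,"ty": 0,"tz": 0,"twist": 0,"fingers": 0}
    - {"tx": -0.05,"ty": 0,"tz": 0,"twist": 0,"fingers": 0}
    - {"tx": -0.05,"ty": 0,"tz": 0,"twist": 0,"fingers": 0}
    - {"tx": -0.05,"ty": 0,"tz": 0,"twist": 0,"fingers": 0}
    - {"tx": -0.05,"ty": 0,"tz": 0,"twist": 0,"fingers": 0}
    - {"tx": -0.04,"ty": 0,"tz": 0,"twist": 0,"fingers": 0}
    - {"tx": -0.01,"ty": 0,"tz": 0,"twist": 0,"fingers": 0}

```text
clock: 4.08
eef_pos: [529.5, 102.4, 83.6]
tool_rot: [3.14, 0.001, 1.633]
force: [1.2, 4.1, 2.3]
width: 0.2
gripper_force: 2.0
```

carry_out:
  moves:
    - {"tx": -0.01,"ty": 0,"tz": 0,"twist": 0,"fingers": 0}
    - {"tx": -0.01,"ty": 0,"tz": 0,"twist": 0,"fingers": 0}
    - {"tx": -0.01,"ty": 0,"tz": 0,"twist": 0,"fingers": 0}

```text
clock: 4.45
eef_pos: [529.8, 95.1, 83.3]
tool_rot: [3.141, -0.0, 1.635]
force: [2.6, 4.7, 1.4]
width: -0.2
gripper_force: 2.1
```

carry_out:
  moves:
    - {"tx": -0.01,"ty": 0,"tz": 0,"twist": 0,"fingers": 0}
    - {"tx": -0.01,"ty": 0,"tz": 0,"twist": 0,"fingers": 0}

```text
clock: 4.7
eef_pos: [529.9, 91.4, 83.3]
tool_rot: [3.141, -0.003, 1.636]
force: [2.5, 13.3, 2.5]
width: 0.2
gripper_force: 6.6
```

carry_out:
  moves:
    - {"tx": -0.01,"ty": 0,"tz": 0,"twist": 0,"fingers": 0}

```text
clock: 4.82
eef_pos: [529.9, 91.3, 83.3]
tool_rot: [3.141, -0.006, 1.638]
force: [2.4, 19.4, 2.4]
width: -0.2
gripper_force: 9.5
```

carry_out:
  moves:
    - {"tx": 0.03,"ty": 0,"tz": 0,"twist": 0,"fingers": 0}
    - {"tx": 0,"ty": 0,"tz": -0.12,"twist": 0,"fingers": 0}
    - {"tx": 0,"ty": 0,"tz": -0.15,"twist": 0,"fingers": 0.7}
    - {"tx": 0,"ty": 0,"tz": -0.05,"twist": 0.04,"fingers": 0.7}
    - {"tx": 0,"ty": 0,"tz": 0,"twist": 0.02,"fingers": 0.7}

```text
clock: 5.45
eef_pos: [528.8, 92.9, 180.2]
tool_rot: [3.141, 0.002, 1.442]
force: [0.3, -0.0, 0.6]
width: 54.6
gripper_force: 0.0
```

Run:
```python
from h import *
J=np.load('J.npy'); im=shot('top','t1.png'); S=staves(im,np.load('poly.npy'),30); print(np.round(S,1))
b=[s for s in S if abs(s[0]-425)<20 and abs(s[1]+167)<30][0]
go(b[0],b[1],60,np.radians(b[4])); print(ctrl.read_state()['width'])
```

```text
[[ 404.2 -338.3  160.2   39.7   81.2]
 [ 424.6 -166.8  159.5   39.7   82.4]
 [ 490.8 -348.6  157.9   40.5   82.6]
 [ 547.7 -183.8  159.1   24.2   81.6]
 [ 570.6 -354.2  160.4   41.2   83. ]]
pos [528.3  93.  179.4] yaw 1.44 q7 -0.0 twist total 0.0009 | tx,ty old yaw [-0.9036 -0.2301] new yaw [-0.9043 -0.2276] tz 0.3981
59.293692753375794
```

View pics/t1.png

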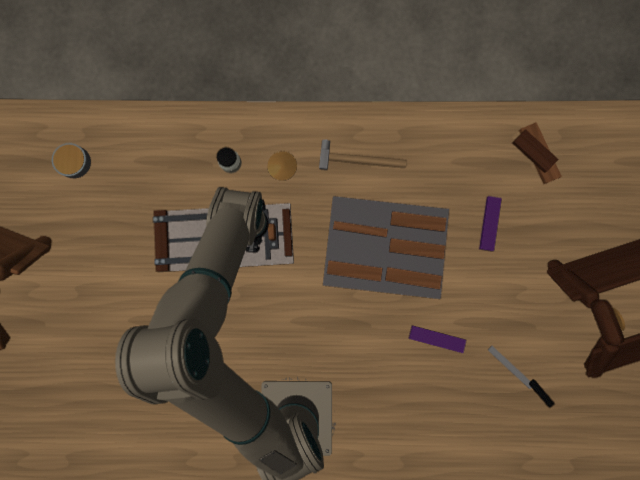

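carry_out:
  moves:
    - {"tx": -0.15,"ty": -0.038,"tz": 0.06,"twist": 0,"fingers": 0.7}
    - {"tx": -0.15,"ty": -0.038,"tz": 0.06,"twist": 0,"fingers": 0.7}
    - {"tx": -0.15,"ty": -0.038,"tz": 0.06,"twist": 0,"fingers": 0.7}
    - {"tx": -0.15,"ty": -0.038,"tz": 0.06,"twist": 0,"fingers": 0.7}
    - {"tx": -0.15,"ty": -0.038,"tz": 0.06,"twist": 0,"fingers": 0.7}
    - {"tx": -0.15,"ty": -0.038,"tz": 0.06,"twist": 0,"fingers": 0.7}
    - {"tx": 0,"ty": 0,"tz": 0,"twist": 0,"fingers": 0.7}
    - {"tx": 0,"ty": 0,"tz": 0.08,"twist": 0,"fingers": 0.7}
    - {"tx": 0,"ty": 0,"tz": 0.05,"twist": 0,"fingers": 0.7}
    - {"tx": 0,"ty": 0,"tz": 0.02,"twist": 0,"fingers": 0.7}
    - {"tx": 0,"ty": 0,"tz": 0,"twist": 0,"fingers": 0.7}

```text
clock: 6.88
eef_pos: [426.9, -163.8, 25.7]
tool_rot: [-3.139, 0.0, 1.447]
force: [-0.2, -0.4, -0.2]
width: 59.7
gripper_force: 0.0
```

carry_out:
  moves:
    - {"tx": 0,"ty": 0,"tz": 0.01,"twist": 0,"fingers": 0.7}
    - {"tx": 0,"ty": 0,"tz": 0,"twist": 0,"fingers": 0.7}

```text
clock: 7.12
eef_pos: [427.6, -164.2, 23.5]
tool_rot: [-3.141, -0.0, 1.447]
force: [-0.1, 0.3, 0.4]
width: 59.7
gripper_force: 0.0
```

carry_out:
  moves:
    - {"tx": 0,"ty": 0,"tz": 0,"twist": 0,"fingers": 0}
    - {"tx": 0,"ty": 0,"tz": 0,"twist": 0,"fingers": 0}
    - {"tx": 0,"ty": 0,"tz": 0,"twist": 0,"fingers": 0}
    - {"tx": 0,"ty": 0,"tz": 0,"twist": 0,"fingers": 0}
    - {"tx": 0,"ty": 0,"tz": -0.05,"twist": 0,"fingers": 0}
    - {"tx": 0,"ty": 0,"tz": -0.1,"twist": 0,"fingers": 0}
    - {"tx": 0,"ty": 0,"tz": -0.1,"twist": 0,"fingers": 0}
    - {"tx": 0,"ty": 0,"tz": -0.08,"twist": 0.055,"fingers": 0}
    - {"tx": 0,"ty": 0,"tz": 0,"twist": 0.055,"fingers": 0}
    - {"tx": 0,"ty": 0,"tz": 0,"twist": 0.055,"fingers": 0}
    - {"tx": 0,"ty": 0,"tz": 0,"twist": 0.055,"fingers": 0}
    - {"tx": 0,"ty": 0,"tz": 0,"twist": 0.055,"fingers": 0}

```text
clock: 8.62
eef_pos: [427.5, -164.3, 122.4]
tool_rot: [-3.141, 0.0, 0.577]
force: [0.4, 0.1, -1.1]
width: 38.9
gripper_force: 60.4
```

carry_out:
  moves:
    - {"tx": 0,"ty": 0,"tz": 0,"twist": 0.055,"fingers": 0}
    - {"tx": 0,"ty": 0,"tz": 0,"twist": 0.055,"fingers": 0}
    - {"tx": 0,"ty": 0,"tz": 0,"twist": 0.055,"fingers": 0}
    - {"tx": 0,"ty": 0,"tz": 0,"twist": 0,"fingers": 0}

```text
clock: 9.12
eef_pos: [427.5, -164.3, 122.1]
tool_rot: [3.141, 0.001, 0.066]
force: [0.0, 0.4, -0.9]
width: 38.4
gripper_force: 60.5
```

Run:
```python
from h import *
J=np.load('J.npy'); 
w=j2w(J,[(3,-203,60)])[0]; go(*w,J[2]); s=ctrl.read_state(); print(s['width'],s['gripper_force'],s['force'],s['qpos'],ctrl.tips_ahead)
```

```text
pos [ 427.5 -164.3  122.1] yaw 0.066 q7 -0.2 twist total -0.0002 | tx,ty old yaw [ 0.4082 -1.1191] new yaw [ 0.4088 -1.1189] tz 0.2071
38.44218585276347 60.532944202423096 [ 0.02627117  0.36024168 -0.87880005] [-0.25276509  0.74695997  0.88018319  2.16423354 -0.95845705  0.69348626
 -0.20031809] 11.0
```

carry_out:
  moves:
    - {"tx": 0,"ty": 0,"tz": -0.12,"twist": 0,"fingers": 0}
    - {"tx": 0.051,"ty": -0.14,"tz": 0,"twist": 0,"fingers": 0}
    - {"tx": 0.051,"ty": -0.14,"tz": 0,"twist": 0,"fingers": 0}
    - {"tx": 0.051,"ty": -0.14,"tz": 0,"twist": 0,"fingers": 0}
    - {"tx": 0.051,"ty": -0.14,"tz": 0,"twist": 0,"fingers": 0}
    - {"tx": 0.051,"ty": -0.14,"tz": 0,"twist": 0,"fingers": 0}
    - {"tx": 0.051,"ty": -0.14,"tz": 0,"twist": 0,"fingers": 0}
    - {"tx": 0.051,"ty": -0.14,"tz": 0,"twist": 0,"fingers": 0}
    - {"tx": 0.051,"ty": -0.14,"tz": 0,"twist": 0,"fingers": 0}
    - {"tx": 0,"ty": 0,"tz": 0.1,"twist": 0,"fingers": 0}
    - {"tx": 0,"ty": 0,"tz": 0.1,"twist": 0,"fingers": 0}
    - {"tx": 0,"ty": 0,"tz": 0,"twist": 0,"fingers": 0}

```text
clock: 10.62
eef_pos: [526.6, 178.5, 96.6]
tool_rot: [3.141, 0.005, 0.066]
force: [-0.1, 0.3, -0.4]
width: 39.0
gripper_force: 40.0
```

Run:
```python
from h import *
J=np.load('J.npy'); 
w=j2w(J,[(3,-203,33)])[0]; go(*w,J[2]); s=ctrl.read_state(); print(s['width'],s['gripper_force'],s['force'],s['qpos'])
im=shot('side','s2.png'); cv2.imwrite('pics/s2c.png',cv2.resize(im['color'][100:260,180:400],None,fx=3,fy=3,interpolation=cv2.INTER_CUBIC))
```

```text
pos [526.6 178.5  96.6] yaw 0.066 q7 -0.94 twist total -0.0001 | tx,ty old yaw [ 0.0031 -0.0005] new yaw [ 0.0031 -0.0005] tz 0.2119
38.95109751863762 39.976263642311096 [-0.14963044  0.29819362 -0.35055167] [-0.91665872  0.92335687  0.93493833  1.9161903  -1.00116267  0.86701426
 -0.94146832]
```

View pics/s2c.png

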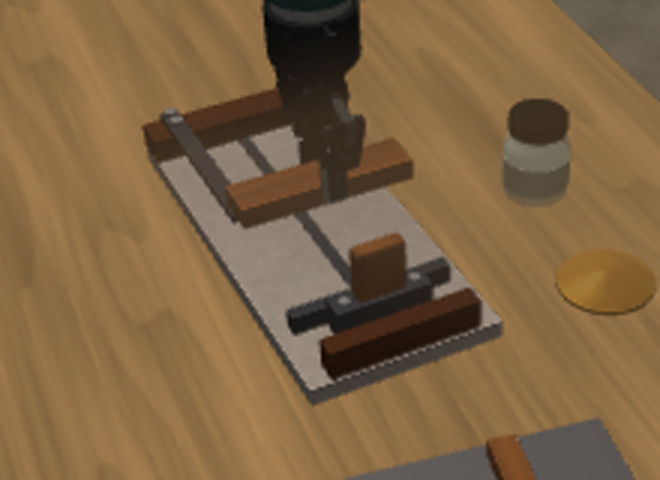

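The stave is held level and square above the loading space, with the jaw fully back. Lowering now.

carry_out:
  moves:
    - {"tx": 0.003,"ty": 0,"tz": 0.08,"twist": 0,"fingers": 0}
    - {"tx": 0,"ty": 0,"tz": 0.08,"twist": 0,"fingers": 0}
    - {"tx": 0,"ty": 0,"tz": 0.04,"twist": 0,"fingers": 0}
    - {"tx": 0,"ty": 0,"tz": 0.01,"twist": 0,"fingers": 0}
    - {"tx": 0,"ty": 0,"tz": 0,"twist": 0,"fingers": 0}
    - {"tx": 0,"ty": 0,"tz": 0,"twist": 0,"fingers": 0}

```text
clock: 11.42
eef_pos: [530.1, 178.7, 36.2]
tool_rot: [-3.141, -0.001, 0.064]
force: [0.7, 0.9, -1.8]
width: 38.6
gripper_force: 66.5
```

carry_out:
  moves:
    - {"tx": 0,"ty": 0,"tz": 0,"twist": 0,"fingers": 0.65}
    - {"tx": 0,"ty": 0,"tz": 0,"twist": 0,"fingers": 0.65}
    - {"tx": 0,"ty": 0,"tz": 0,"twist": 0,"fingers": 0.65}
    - {"tx": 0,"ty": 0,"tz": -0.12,"twist": 0,"fingers": 0.65}
    - {"tx": 0,"ty": 0,"tz": 0,"twist": -0.05,"fingers": 0.65}
    - {"tx": 0,"ty": 0,"tz": 0,"twist": -0.05,"fingers": 0.65}
    - {"tx": 0,"ty": 0,"tz": 0,"twist": -0.05,"fingers": 0.65}
    - {"tx": 0,"ty": 0,"tz": 0,"twist": -0.05,"fingers": 0.65}
    - {"tx": 0,"ty": 0,"tz": 0,"twist": -0.05,"fingers": 0.65}
    - {"tx": 0,"ty": 0,"tz": 0,"twist": -0.05,"fingers": 0.65}
    - {"tx": 0,"ty": 0,"tz": 0,"twist": -0.05,"fingers": 0.65}
    - {"tx": 0,"ty": 0,"tz": 0,"twist": -0.05,"fingers": 0.65}

```text
clock: 12.92
eef_pos: [529.5, 178.5, 71.3]
tool_rot: [3.141, 0.0, 1.326]
force: [0.4, -1.2, 0.1]
width: 55.5
gripper_force: 0.0
```

carry_out:
  moves:
    - {"tx": 0,"ty": 0,"tz": 0,"twist": -0.05,"fingers": 0.6}
    - {"tx": 0,"ty": 0,"tz": 0,"twist": -0.05,"fingers": 0.6}
    - {"tx": 0,"ty": 0,"tz": 0,"twist": 0,"fingers": 0.6}

```text
clock: 13.3
eef_pos: [529.5, 178.4, 71.5]
tool_rot: [3.142, -0.0, 1.633]
force: [0.2, -0.1, 0.5]
width: 51.5
gripper_force: 0.0
```

Run:
```python
from h import *
J=np.load('J.npy'); 
w=j2w(J,[(0,-246,33)])[0]; go(*w,J[2]+np.pi/2); s=ctrl.read_state(); print(s['width'],s['qpos'])
im=shot('side','s3.png'); cv2.imwrite('pics/s3c.png',cv2.resize(im['color'][100:260,180:400],None,fx=3,fy=3,interpolation=cv2.INTER_CUBIC))
```

```text
pos [529.5 178.4  71.5] yaw 1.633 q7 0.26 twist total -0.0014 | tx,ty old yaw [-0.142  -0.0159] new yaw [-0.1419 -0.0165] tz 0.1283
51.50822147762507 [-0.65260589  0.79398861  0.44132004  1.91701427 -0.60582691  0.56532415
  0.25826841]
```

View pics/s3c.png

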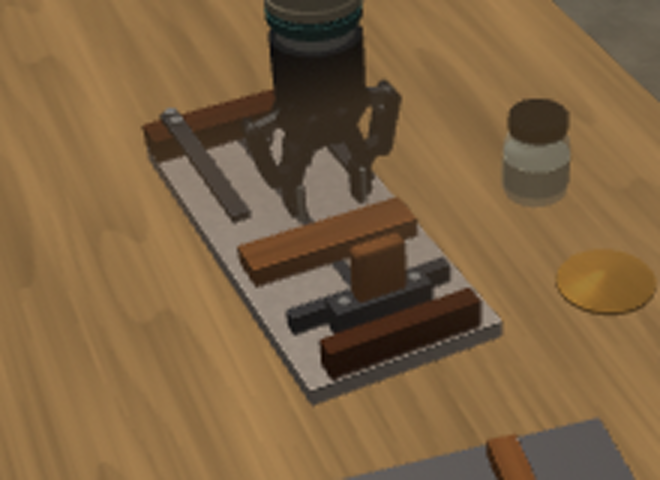

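The stave lies flat on the bed in front of the jaw, apparently square. I'll measure its position from the side view.

Run:
```python
from h import *
J=np.load('J.npy'); im=shot('side')
p=uncrop([(240,245),(255,267),(413,220),(403,200)],180,100,3)
print(np.round(w2j(J,px2w(im,p,38)[:,:2]),1))
# check: known points: jaw face plate top corners, grip top centre
print(np.round(w2px(im,j2w(J,[(-75,-285,38),(75,-285,38),(-80,-183,38),(80,-183,38),(-90,-365,18),(90,-365,18)]))*1-[180,100],1)*3)
```

```text
[[ -74.2 -183.6]
 [ -74.3 -218.8]
 [  77.6 -224.1]
 [  83.5 -192.6]]
[[283.2 309.9]
 [441.  256.8]
 [232.5 245.4]
 [393.9 194.7]
 [307.2 391.5]
 [500.7 321.6]]
```

carry_out:
  moves:
    - {"tx": -0.07,"ty": -0.008,"tz": 0,"twist": -0.001,"fingers": 0.6}
    - {"tx": -0.072,"ty": -0.008,"tz": 0,"twist": 0,"fingers": 0.6}
    - {"tx": 0,"ty": 0,"tz": 0.08,"twist": 0,"fingers": 0.6}
    - {"tx": 0,"ty": 0,"tz": 0.048,"twist": 0,"fingers": 0.6}
    - {"tx": 0,"ty": 0,"tz": 0,"twist": 0,"fingers": 0.6}
    - {"tx": 0.03,"ty": 0,"tz": 0,"twist": 0,"fingers": 0.6}
    - {"tx": 0.04,"ty": 0,"tz": 0,"twist": 0,"fingers": 0.6}
    - {"tx": 0.05,"ty": 0,"tz": 0,"twist": 0,"fingers": 0.6}
    - {"tx": 0.05,"ty": 0,"tz": 0,"twist": 0,"fingers": 0.6}

```text
clock: 14.52
eef_pos: [524.0, 188.3, 33.2]
tool_rot: [3.141, -0.0, 1.639]
force: [0.3, -2.1, 1.1]
width: 51.0
gripper_force: 0.5
```

```bash
cat >> h.py <<'E'
def where():
    J=np.load('J.npy'); s=ctrl.read_state(); print('jig tcp',np.round(w2j(J,s['eef_pos'][:2])[0],1),'z',round(s['eef_pos'][2],1),'yaw-jig',round(s['tool_rot'][2]-J[2],4),'F jig',np.round(s['force'][:2]@Rz(J[2]),1),round(s['force'][2],1),'w',round(s['width'],1))
E
python3 -c "
from h import *
where()"
```

```text
jig tcp [ 1.000e-01 -1.932e+02] z 33.2 yaw-jig 1.5723 F jig [ 0.2 -2.1] 1.1 w 51.0
```

carry_out:
  moves:
    - {"tx": 0.05,"ty": 0,"tz": 0,"twist": 0,"fingers": 0.6}
    - {"tx": 0.05,"ty": 0,"tz": 0,"twist": 0,"fingers": 0.6}
    - {"tx": 0.05,"ty": 0,"tz": 0,"twist": 0,"fingers": 0.6}
    - {"tx": 0.05,"ty": 0,"tz": 0,"twist": 0,"fingers": 0.6}
    - {"tx": 0.05,"ty": 0,"tz": 0,"twist": 0,"fingers": 0.6}
    - {"tx": 0.05,"ty": 0,"tz": 0,"twist": 0,"fingers": 0.6}
    - {"tx": 0.05,"ty": 0,"tz": 0,"twist": 0,"fingers": 0.6}
    - {"tx": 0.05,"ty": 0,"tz": 0,"twist": 0,"fingers": 0.6}
    - {"tx": 0.02,"ty": 0,"tz": 0,"twist": 0,"fingers": 0.6}
    - {"tx": 0.01,"ty": 0,"tz": 0,"twist": 0,"fingers": 0.6}
    - {"tx": 0.01,"ty": 0,"tz": 0,"twist": 0,"fingers": 0.6}

```text
clock: 15.9
eef_pos: [515.2, 318.0, 32.9]
tool_rot: [-3.141, 0.0, 1.637]
force: [-0.4, 0.6, -0.2]
width: 51.3
gripper_force: 0.2
```

carry_out:
  moves:
    - {"tx": 0.01,"ty": 0,"tz": 0,"twist": 0,"fingers": 0.6}
    - {"tx": 0.01,"ty": 0,"tz": 0,"twist": 0,"fingers": 0.6}

```text
clock: 16.15
eef_pos: [514.9, 324.3, 32.9]
tool_rot: [-3.142, 0.0, 1.637]
force: [-0.4, 1.0, -0.5]
width: 51.4
gripper_force: 0.2
```

```bash
python3 -c "
from h import *
where()"
```

```text
jig tcp [ -0. -57.] z 32.9 yaw-jig 1.5709 F jig [-0.3  1. ] -0.5 w 51.4
```

carry_out:
  moves:
    - {"tx": 0.01,"ty": 0,"tz": 0,"twist": 0,"fingers": 0.6}
    - {"tx": 0.005,"ty": 0,"tz": 0,"twist": 0,"fingers": 0.6}
    - {"tx": 0,"ty": 0,"tz": 0,"twist": 0,"fingers": 0.6}

```text
clock: 16.52
eef_pos: [514.5, 329.2, 32.9]
tool_rot: [3.142, -0.0, 1.638]
force: [-0.7, 0.0, 0.4]
width: 51.4
gripper_force: 0.0
```

carry_out:
  moves:
    - {"tx": 0.005,"ty": 0,"tz": 0,"twist": 0,"fingers": 0.6}
    - {"tx": 0.005,"ty": 0,"tz": 0,"twist": 0,"fingers": 0.6}

```text
clock: 16.77
eef_pos: [514.4, 331.7, 32.9]
tool_rot: [3.142, 0.0, 1.638]
force: [0.0, -0.8, 0.7]
width: 51.1
gripper_force: 0.4
```

carry_out:
  moves:
    - {"tx": 0.005,"ty": 0,"tz": 0,"twist": 0,"fingers": 0.6}
    - {"tx": 0.005,"ty": 0,"tz": 0,"twist": 0,"fingers": 0.6}
    - {"tx": 0,"ty": 0,"tz": 0,"twist": 0,"fingers": 0.6}

```text
clock: 17.15
eef_pos: [514.4, 332.1, 32.9]
tool_rot: [-3.141, 0.004, 1.637]
force: [-0.1, -6.9, 2.8]
width: 51.2
gripper_force: 3.2
```

Run:
```python
from h import *
where()
im=shot('side','s4.png'); cv2.imwrite('pics/s4c.png',cv2.resize(im['color'][100:230,200:380],None,fx=4,fy=4,interpolation=cv2.INTER_CUBIC))
```

```text
jig tcp [  0.  -49.1] z 32.9 yaw-jig 1.5705 F jig [-0.5 -6.9] 2.8 w 51.2
```

View pics/s4c.png

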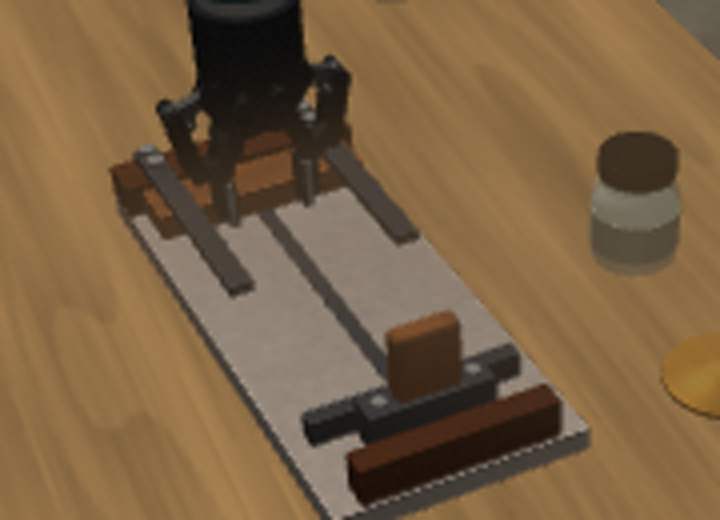

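The stave is butted against the fence and square. I'll correct the jig origin from the contact reading and fetch the next one.

carry_out:
  moves:
    - {"tx": -0.02,"ty": 0,"tz": 0,"twist": 0,"fingers": 0.6}
    - {"tx": -0.02,"ty": 0,"tz": -0.1,"twist": 0,"fingers": 0.6}
    - {"tx": -0.1,"ty": 0,"tz": -0.15,"twist": 0.03,"fingers": 0.7}
    - {"tx": -0.15,"ty": 0,"tz": -0.15,"twist": 0.03,"fingers": 0.7}
    - {"tx": 0,"ty": 0,"tz": 0,"twist": 0,"fingers": 0.7}

```text
clock: 17.82
eef_pos: [518.4, 245.7, 155.9]
tool_rot: [3.136, -0.003, 1.443]
force: [0.7, 0.8, -0.0]
width: 59.4
gripper_force: 0.0
```

```bash
cat >> h.py <<'E'
def pick(x,y):
    im=shot('top'); S=staves(im,np.load('poly.npy'),30); print(np.round(S,1))
    b=min(S,key=lambda s:np.hypot(s[0]-x,s[1]-y)); go(b[0],b[1],24,np.radians(b[4]))
E
python3 - <<'E'
from h import *
J=np.load('J.npy'); J[:2]+=Rz(J[2])@[0,1.8]; np.save('J.npy',J); print(J)
pick(404,-338)
E
```

```text
[5.10981549e+02 3.82897623e+02 6.63834563e-02]
[[ 404.1 -338.3  160.1   39.9   81.2]
 [ 490.8 -348.6  158.    40.5   82.5]
 [ 547.8 -183.7  159.4   24.4   81.4]
 [ 570.7 -354.2  160.4   41.1   83. ]]
pos [516.8 248.3 153.9] yaw 1.447 q7 -0.07 twist total 0.0095 | tx,ty old yaw [-1.9868 -0.1312] new yaw [-1.9898 -0.0719] tz 0.4329
```

carry_out:
  moves:
    - {"tx": 0,"ty": 0,"tz": 0,"twist": 0.0095,"fingers": 0.7}
    - {"tx": -0.181,"ty": -0.0065,"tz": 0,"twist": 0,"fingers": 0.7}
    - {"tx": -0.181,"ty": -0.0065,"tz": 0,"twist": 0,"fingers": 0.7}
    - {"tx": -0.181,"ty": -0.0065,"tz": 0,"twist": 0,"fingers": 0.7}
    - {"tx": -0.181,"ty": -0.0065,"tz": 0,"twist": 0,"fingers": 0.7}
    - {"tx": -0.181,"ty": -0.0065,"tz": 0,"twist": 0,"fingers": 0.7}
    - {"tx": -0.181,"ty": -0.0065,"tz": 0,"twist": 0,"fingers": 0.7}
    - {"tx": -0.181,"ty": -0.0065,"tz": 0,"twist": 0,"fingers": 0.7}
    - {"tx": -0.181,"ty": -0.0065,"tz": 0,"twist": 0,"fingers": 0.7}
    - {"tx": -0.181,"ty": -0.0065,"tz": 0,"twist": 0,"fingers": 0.7}
    - {"tx": -0.181,"ty": -0.0065,"tz": 0,"twist": 0,"fingers": 0.7}
    - {"tx": -0.181,"ty": -0.0065,"tz": 0,"twist": 0,"fingers": 0.7}

```text
clock: 19.38
eef_pos: [405.1, -338.7, 150.7]
tool_rot: [-3.14, -0.002, 1.421]
force: [0.4, -0.3, 0.9]
width: 59.8
gripper_force: 0.0
```

carry_out:
  moves:
    - {"tx": 0,"ty": 0,"tz": 0.1,"twist": 0,"fingers": 0.7}
    - {"tx": 0,"ty": 0,"tz": 0.1,"twist": 0,"fingers": 0.7}
    - {"tx": 0,"ty": 0,"tz": 0.07,"twist": 0,"fingers": 0.7}
    - {"tx": 0,"ty": 0,"tz": 0,"twist": 0,"fingers": 0.7}

```text
clock: 19.88
eef_pos: [404.2, -336.5, 68.7]
tool_rot: [-3.138, -0.003, 1.421]
force: [0.2, -0.6, 0.6]
width: 59.7
gripper_force: 0.0
```

Run:
```python
from h import *
pick(404,-338)
```

```text
[[ 490.8 -348.4  157.7   40.4   82.6]
 [ 547.7 -183.8  159.1   24.3   81.5]
 [ 570.7 -354.2  160.5   41.2   83. ]]
pos [ 404.6 -337.3   69.8] yaw 1.42 q7 1.07 twist total -0.007 | tx,ty old yaw [0.0064 0.2897] new yaw [1.000e-04 2.897e-01] tz 0.1528
```

carry_out:
  moves:
    - {"tx": -0.003,"ty": 0,"tz": 0.1,"twist": 0,"fingers": 0.7}
    - {"tx": 0,"ty": 0,"tz": 0.053,"twist": 0,"fingers": 0.7}
    - {"tx": 0,"ty": 0,"tz": 0,"twist": 0,"fingers": 0.7}
    - {"tx": 0,"ty": 0,"tz": 0,"twist": 0,"fingers": 0}
    - {"tx": 0,"ty": 0,"tz": 0,"twist": 0,"fingers": 0}
    - {"tx": 0,"ty": 0,"tz": 0,"twist": 0,"fingers": 0}
    - {"tx": 0,"ty": 0,"tz": 0,"twist": 0,"fingers": 0}
    - {"tx": 0,"ty": 0,"tz": -0.05,"twist": 0,"fingers": 0}
    - {"tx": 0,"ty": 0,"tz": -0.1,"twist": 0,"fingers": 0}
    - {"tx": 0,"ty": 0,"tz": -0.15,"twist": 0,"fingers": 0}
    - {"tx": 0,"ty": 0,"tz": -0.15,"twist": 0,"fingers": 0}

```text
clock: 21.3
eef_pos: [404.1, -339.0, 162.2]
tool_rot: [-3.141, -0.0, 1.419]
force: [0.8, 0.1, -1.2]
width: 38.3
gripper_force: 60.8
```

carry_out:
  moves:
    - {"tx": 0,"ty": 0,"tz": 0,"twist": 0.054,"fingers": 0}
    - {"tx": 0,"ty": 0,"tz": 0,"twist": 0.054,"fingers": 0}
    - {"tx": 0,"ty": 0,"tz": 0,"twist": 0.054,"fingers": 0}
    - {"tx": 0,"ty": 0,"tz": 0,"twist": 0.054,"fingers": 0}
    - {"tx": 0,"ty": 0,"tz": 0,"twist": 0.054,"fingers": 0}
    - {"tx": 0,"ty": 0,"tz": 0,"twist": 0.054,"fingers": 0}
    - {"tx": 0,"ty": 0,"tz": 0,"twist": 0.054,"fingers": 0}
    - {"tx": 0,"ty": 0,"tz": 0,"twist": 0.053,"fingers": 0}
    - {"tx": 0,"ty": 0,"tz": 0,"twist": 0,"fingers": 0}

```text
clock: 22.42
eef_pos: [404.4, -338.9, 160.6]
tool_rot: [-3.142, 0.0, 0.068]
force: [-0.2, -0.4, -1.3]
width: 38.4
gripper_force: 60.8
```

Run:
```python
from h import *
J=np.load('J.npy'); 
w=j2w(J,[(0,-205,33)])[0]; go(*w,J[2]); where(); print(ctrl.read_state()['qpos'])
```

```text
pos [ 404.4 -338.9  160.6] yaw 0.068 q7 -0.05 twist total 0.0004 | tx,ty old yaw [ 0.516  -1.6933] new yaw [ 0.514  -1.6938] tz 0.4254
jig tcp [-154.2 -713.2] z 160.6 yaw-jig 0.0011 F jig [-0.2 -0.4] -1.3 w 38.4
[ 0.08536013  0.75783408  0.92000949  1.95544343 -0.81324281  0.85198457
 -0.04786082]
```

carry_out:
  moves:
    - {"tx": 0.0515,"ty": -0.1694,"tz": 0,"twist": 0,"fingers": 0}
    - {"tx": 0.0515,"ty": -0.1694,"tz": 0,"twist": 0,"fingers": 0}
    - {"tx": 0.0515,"ty": -0.1694,"tz": 0,"twist": 0,"fingers": 0}
    - {"tx": 0.0515,"ty": -0.1694,"tz": 0,"twist": 0,"fingers": 0}
    - {"tx": 0.0515,"ty": -0.1694,"tz": 0,"twist": 0,"fingers": 0}
    - {"tx": 0.0515,"ty": -0.1694,"tz": 0,"twist": 0,"fingers": 0}
    - {"tx": 0.0515,"ty": -0.1694,"tz": 0,"twist": 0,"fingers": 0}
    - {"tx": 0.0515,"ty": -0.1694,"tz": 0,"twist": 0,"fingers": 0}
    - {"tx": 0.0515,"ty": -0.1694,"tz": 0,"twist": 0,"fingers": 0}
    - {"tx": 0.0515,"ty": -0.1694,"tz": 0,"twist": 0,"fingers": 0}
    - {"tx": 0,"ty": 0,"tz": 0.1,"twist": 0,"fingers": 0}
    - {"tx": 0,"ty": 0,"tz": 0.1,"twist": 0,"fingers": 0}

```text
clock: 23.92
eef_pos: [525.2, 179.4, 99.9]
tool_rot: [-3.141, -0.001, 0.072]
force: [0.2, 0.6, -0.7]
width: 38.7
gripper_force: 61.0
```

Run:
```python
from h import *
J=np.load('J.npy'); 
w=j2w(J,[(0,-205,33)])[0]; go(*w,J[2]); where()
```

```text
pos [525.2 179.4  99.9] yaw 0.072 q7 -0.94 twist total 0.0017 | tx,ty old yaw [-0.0024  0.0033] new yaw [-0.0024  0.0033] tz 0.2231
jig tcp [   0.7 -204. ] z 99.9 yaw-jig 0.0052 F jig [0.2 0.6] -0.7 w 38.7
```

carry_out:
  moves:
    - {"tx": 0,"ty": 0,"tz": 0.08,"twist": 0.0017,"fingers": 0}
    - {"tx": 0,"ty": 0,"tz": 0.08,"twist": 0,"fingers": 0}
    - {"tx": 0,"ty": 0,"tz": 0.04,"twist": 0,"fingers": 0}
    - {"tx": 0,"ty": 0,"tz": 0.02,"twist": 0,"fingers": 0}
    - {"tx": 0,"ty": 0,"tz": 0.003,"twist": 0,"fingers": 0}
    - {"tx": 0,"ty": 0,"tz": 0,"twist": 0,"fingers": 0}
    - {"tx": 0,"ty": 0,"tz": 0,"twist": 0,"fingers": 0.65}
    - {"tx": 0,"ty": 0,"tz": 0,"twist": 0,"fingers": 0.65}
    - {"tx": 0,"ty": 0,"tz": 0,"twist": 0,"fingers": 0.65}
    - {"tx": 0,"ty": 0,"tz": -0.06,"twist": 0,"fingers": 0.65}
    - {"tx": 0,"ty": 0,"tz": -0.08,"twist": 0,"fingers": 0.65}
    - {"tx": 0,"ty": 0,"tz": 0,"twist": -0.05,"fingers": 0.65}

```text
clock: 25.42
eef_pos: [526.7, 177.7, 77.8]
tool_rot: [3.141, -0.004, 0.221]
force: [-1.2, -0.8, -0.2]
width: 55.6
gripper_force: 0.0
```

carry_out:
  moves:
    - {"tx": 0,"ty": 0,"tz": 0,"twist": -0.05,"fingers": 0.6}
    - {"tx": 0,"ty": 0,"tz": 0,"twist": -0.05,"fingers": 0.6}
    - {"tx": 0,"ty": 0,"tz": 0,"twist": -0.05,"fingers": 0.6}
    - {"tx": 0,"ty": 0,"tz": 0,"twist": -0.05,"fingers": 0.6}
    - {"tx": 0,"ty": 0,"tz": 0,"twist": -0.05,"fingers": 0.6}
    - {"tx": 0,"ty": 0,"tz": 0,"twist": -0.05,"fingers": 0.6}
    - {"tx": 0,"ty": 0,"tz": 0,"twist": -0.05,"fingers": 0.6}
    - {"tx": 0,"ty": 0,"tz": 0,"twist": -0.05,"fingers": 0.6}
    - {"tx": 0,"ty": 0,"tz": 0,"twist": -0.05,"fingers": 0.6}
    - {"tx": -0.07,"ty": 0,"tz": 0,"twist": 0,"fingers": 0.6}
    - {"tx": -0.075,"ty": 0,"tz": 0,"twist": 0,"fingers": 0.6}
    - {"tx": 0,"ty": 0,"tz": 0,"twist": 0,"fingers": 0.6}

```text
clock: 26.92
eef_pos: [528.6, 131.9, 76.4]
tool_rot: [3.14, 0.002, 1.627]
force: [-0.4, 0.5, 0.0]
width: 51.3
gripper_force: 0.0
```

Run:
```python
from h import *
J=np.load('J.npy'); 
w=j2w(J,[(0,-248,33)])[0]; go(*w,J[2]+np.pi/2); where()
im=shot('side'); cv2.imwrite('pics/s5c.png',cv2.resize(im['color'][100:230,200:380],None,fx=4,fy=4,interpolation=cv2.INTER_CUBIC))
```

```text
pos [528.6 131.9  76.4] yaw 1.627 q7 0.32 twist total -0.0033 | tx,ty old yaw [ 0.012  -0.0031] new yaw [ 0.012 -0.003] tz 0.1448
jig tcp [   0.9 -251.6] z 76.4 yaw-jig 1.5605 F jig [-0.4  0.6] 0.0 w 51.3
```

View pics/s5c.png

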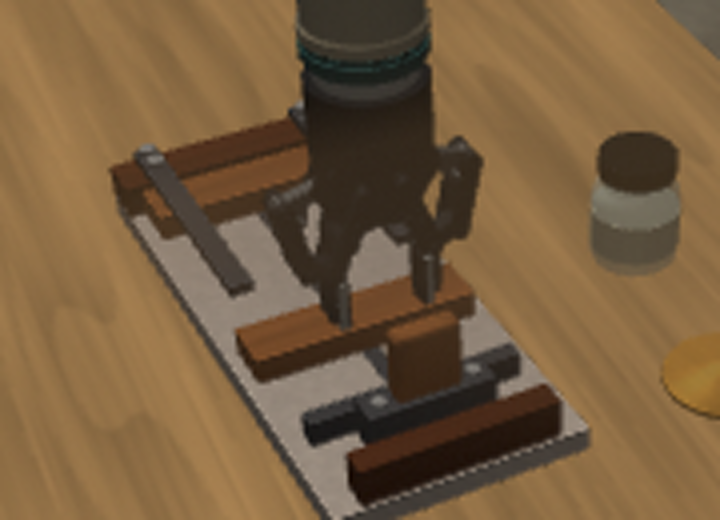

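Both staves look right: the first is tight at the fence, the second lies in the loading space. Pushing.

carry_out:
  moves:
    - {"tx": 0,"ty": 0,"tz": 0.08,"twist": -0.0033,"fingers": 0.6}
    - {"tx": 0,"ty": 0,"tz": 0.063,"twist": 0,"fingers": 0.6}
    - {"tx": 0,"ty": 0,"tz": 0,"twist": 0,"fingers": 0.6}
    - {"tx": 0.03,"ty": 0,"tz": 0,"twist": 0,"fingers": 0.6}
    - {"tx": 0.04,"ty": 0,"tz": 0,"twist": 0,"fingers": 0.6}
    - {"tx": 0.05,"ty": 0,"tz": 0,"twist": 0,"fingers": 0.6}
    - {"tx": 0.05,"ty": 0,"tz": 0,"twist": 0,"fingers": 0.6}
    - {"tx": 0.05,"ty": 0,"tz": 0,"twist": 0,"fingers": 0.6}
    - {"tx": 0.05,"ty": 0,"tz": 0,"twist": 0,"fingers": 0.6}
    - {"tx": 0.05,"ty": 0,"tz": 0,"twist": 0,"fingers": 0.6}
    - {"tx": 0.05,"ty": 0,"tz": 0,"twist": 0,"fingers": 0.6}
    - {"tx": 0.05,"ty": 0,"tz": 0,"twist": 0,"fingers": 0.6}

```text
clock: 28.48
eef_pos: [518.8, 261.1, 32.3]
tool_rot: [-3.141, -0.0, 1.641]
force: [-0.0, -1.0, -0.1]
width: 51.1
gripper_force: 0.5
```

carry_out:
  moves:
    - {"tx": 0.04,"ty": 0,"tz": 0,"twist": 0,"fingers": 0.6}
    - {"tx": 0.02,"ty": 0,"tz": 0,"twist": 0,"fingers": 0.6}
    - {"tx": 0.02,"ty": 0,"tz": 0,"twist": 0,"fingers": 0.6}
    - {"tx": 0.01,"ty": 0,"tz": 0,"twist": 0,"fingers": 0.6}
    - {"tx": 0.005,"ty": 0,"tz": 0,"twist": 0,"fingers": 0.6}
    - {"tx": 0.005,"ty": 0,"tz": 0,"twist": 0,"fingers": 0.6}

```text
clock: 29.22
eef_pos: [516.9, 289.8, 32.4]
tool_rot: [-3.141, 0.0, 1.641]
force: [0.9, -0.5, 0.5]
width: 51.2
gripper_force: 0.3
```

```bash
python3 -c "
from h import *
where()"
```

```text
jig tcp [ -0.3 -93.3] z 32.4 yaw-jig 1.5744 F jig [ 0.9 -0.5] 0.5 w 51.2
```

carry_out:
  moves:
    - {"tx": 0.005,"ty": 0,"tz": 0,"twist": 0,"fingers": 0.6}
    - {"tx": 0.005,"ty": 0,"tz": 0,"twist": 0,"fingers": 0.6}
    - {"tx": 0.003,"ty": 0,"tz": 0,"twist": 0,"fingers": 0.6}
    - {"tx": 0,"ty": 0,"tz": 0,"twist": 0,"fingers": 0.6}

```text
clock: 29.72
eef_pos: [516.8, 292.2, 32.4]
tool_rot: [-3.141, 0.002, 1.64]
force: [-0.0, -5.2, 1.2]
width: 51.2
gripper_force: 2.6
```

carry_out:
  moves:
    - {"tx": 0.005,"ty": 0,"tz": 0,"twist": 0,"fingers": 0.6}
    - {"tx": 0,"ty": 0,"tz": 0,"twist": 0,"fingers": 0.6}

```text
clock: 29.98
eef_pos: [516.8, 292.2, 32.4]
tool_rot: [-3.141, 0.004, 1.64]
force: [-0.2, -8.4, 1.3]
width: 51.4
gripper_force: 3.9
```

```bash
python3 -c "
from h import *
where()"
```

```text
jig tcp [ -0.3 -90.9] z 32.4 yaw-jig 1.5734 F jig [-0.8 -8.4] 1.3 w 51.4
```

carry_out:
  moves:
    - {"tx": -0.02,"ty": 0,"tz": 0,"twist": 0,"fingers": 0.6}
    - {"tx": -0.02,"ty": 0,"tz": -0.1,"twist": 0,"fingers": 0.6}
    - {"tx": -0.05,"ty": 0,"tz": -0.15,"twist": 0.03,"fingers": 0.7}
    - {"tx": -0.1,"ty": 0,"tz": -0.15,"twist": 0.03,"fingers": 0.7}
    - {"tx": 0,"ty": 0,"tz": 0,"twist": 0,"fingers": 0.7}

```text
clock: 30.6
eef_pos: [520.3, 237.2, 156.0]
tool_rot: [3.135, -0.003, 1.449]
force: [0.2, 0.5, -0.8]
width: 59.8
gripper_force: 0.0
```

Run:
```python
from h import *
pick(491,-349)
```

```text
[[ 490.8 -348.6  158.    40.5   82.6]
 [ 547.8 -183.9  159.1   24.4   81.6]
 [ 570.8 -354.2  160.3   41.    83. ]]
pos [518.7 239.  154. ] yaw 1.452 q7 -0.06 twist total 0.0036 | tx,ty old yaw [-1.9557  0.1394] new yaw [-1.954   0.1614] tz 0.4335
```

carry_out:
  moves:
    - {"tx": 0,"ty": 0,"tz": 0,"twist": 0.0036,"fingers": 0.7}
    - {"tx": -0.1776,"ty": 0.0147,"tz": 0,"twist": 0,"fingers": 0.7}
    - {"tx": -0.1776,"ty": 0.0147,"tz": 0,"twist": 0,"fingers": 0.7}
    - {"tx": -0.1776,"ty": 0.0147,"tz": 0,"twist": 0,"fingers": 0.7}
    - {"tx": -0.1776,"ty": 0.0147,"tz": 0,"twist": 0,"fingers": 0.7}
    - {"tx": -0.1776,"ty": 0.0147,"tz": 0,"twist": 0,"fingers": 0.7}
    - {"tx": -0.1776,"ty": 0.0147,"tz": 0,"twist": 0,"fingers": 0.7}
    - {"tx": -0.1776,"ty": 0.0147,"tz": 0,"twist": 0,"fingers": 0.7}
    - {"tx": -0.1776,"ty": 0.0147,"tz": 0,"twist": 0,"fingers": 0.7}
    - {"tx": -0.1776,"ty": 0.0147,"tz": 0,"twist": 0,"fingers": 0.7}
    - {"tx": -0.1776,"ty": 0.0147,"tz": 0,"twist": 0,"fingers": 0.7}
    - {"tx": -0.1776,"ty": 0.0147,"tz": 0,"twist": 0,"fingers": 0.7}

```text
clock: 32.15
eef_pos: [490.6, -349.0, 150.6]
tool_rot: [-3.14, -0.002, 1.443]
force: [0.6, 0.8, -1.2]
width: 60.0
gripper_force: 0.0
```

carry_out:
  moves:
    - {"tx": 0,"ty": 0,"tz": 0.1,"twist": 0,"fingers": 0.7}
    - {"tx": 0,"ty": 0,"tz": 0.1,"twist": 0,"fingers": 0.7}
    - {"tx": 0,"ty": 0,"tz": 0.08,"twist": 0,"fingers": 0.7}
    - {"tx": 0,"ty": 0,"tz": 0,"twist": 0,"fingers": 0.7}

```text
clock: 32.65
eef_pos: [489.3, -346.6, 65.3]
tool_rot: [-3.137, -0.004, 1.443]
force: [-0.0, 0.4, -0.1]
width: 59.9
gripper_force: 0.0
```

Run:
```python
from h import *
im=shot('top'); print(np.round(staves(im,np.load('poly.npy'),30),1)); go(490.8,-348.6,24,np.radians(82.6))
```

```text
[[ 547.6 -183.8  159.1   24.6   81.5]
 [ 572.8 -336.9  125.6   41.1   83.1]]
pos [ 490.  -347.7   66.8] yaw 1.442 q7 0.95 twist total 0.0002 | tx,ty old yaw [-0.0027  0.0031] new yaw [-0.0027  0.0031] tz 0.1427
```

carry_out:
  moves:
    - {"tx": -0.002,"ty": 0.003,"tz": 0.09,"twist": 0,"fingers": 0.7}
    - {"tx": 0,"ty": 0,"tz": 0.052,"twist": 0,"fingers": 0.7}
    - {"tx": 0,"ty": 0,"tz": 0,"twist": 0,"fingers": 0.7}
    - {"tx": 0,"ty": 0,"tz": 0,"twist": 0,"fingers": 0}
    - {"tx": 0,"ty": 0,"tz": 0,"twist": 0,"fingers": 0}
    - {"tx": 0,"ty": 0,"tz": 0,"twist": 0,"fingers": 0}
    - {"tx": 0,"ty": 0,"tz": 0,"twist": 0,"fingers": 0}
    - {"tx": 0,"ty": 0,"tz": -0.05,"twist": 0,"fingers": 0}
    - {"tx": 0,"ty": 0,"tz": -0.1,"twist": 0,"fingers": 0}
    - {"tx": 0,"ty": 0,"tz": -0.15,"twist": 0,"fingers": 0}
    - {"tx": 0,"ty": 0,"tz": -0.15,"twist": 0,"fingers": 0}

```text
clock: 34.08
eef_pos: [490.8, -349.4, 162.7]
tool_rot: [-3.141, -0.0, 1.441]
force: [0.8, -0.9, -1.6]
width: 38.2
gripper_force: 61.2
```

carry_out:
  moves:
    - {"tx": 0,"ty": 0,"tz": 0,"twist": 0.0548,"fingers": 0}
    - {"tx": 0,"ty": 0,"tz": 0,"twist": 0.0548,"fingers": 0}
    - {"tx": 0,"ty": 0,"tz": 0,"twist": 0.0548,"fingers": 0}
    - {"tx": 0,"ty": 0,"tz": 0,"twist": 0.0548,"fingers": 0}
    - {"tx": 0,"ty": 0,"tz": 0,"twist": 0.0548,"fingers": 0}
    - {"tx": 0,"ty": 0,"tz": 0,"twist": 0.0548,"fingers": 0}
    - {"tx": 0,"ty": 0,"tz": 0,"twist": 0.0548,"fingers": 0}
    - {"tx": 0,"ty": 0,"tz": 0,"twist": 0.0548,"fingers": 0}
    - {"tx": 0,"ty": 0,"tz": 0,"twist": 0,"fingers": 0}

```text
clock: 35.2
eef_pos: [491.1, -349.2, 161.1]
tool_rot: [3.142, 0.0, 0.066]
force: [-0.7, 0.2, -1.4]
width: 38.4
gripper_force: 61.2
```

Run:
```python
from h import *
J=np.load('J.npy'); 
w=j2w(J,[(0,-205,33)])[0]; go(*w,J[2]); where()
```

```text
pos [ 491.1 -349.2  161.1] yaw 0.066 q7 -0.21 twist total -0.0 | tx,ty old yaw [ 0.228  -1.7474] new yaw [ 0.2281 -1.7474] tz 0.4271
jig tcp [ -68.4 -729.2] z 161.1 yaw-jig -0.0001 F jig [-0.7  0.3] -1.4 w 38.4
```

carry_out:
  moves:
    - {"tx": 0.0228,"ty": -0.1747,"tz": 0,"twist": 0,"fingers": 0}
    - {"tx": 0.0228,"ty": -0.1747,"tz": 0,"twist": 0,"fingers": 0}
    - {"tx": 0.0228,"ty": -0.1747,"tz": 0,"twist": 0,"fingers": 0}
    - {"tx": 0.0228,"ty": -0.1747,"tz": 0,"twist": 0,"fingers": 0}
    - {"tx": 0.0228,"ty": -0.1747,"tz": 0,"twist": 0,"fingers": 0}
    - {"tx": 0.0228,"ty": -0.1747,"tz": 0,"twist": 0,"fingers": 0}
    - {"tx": 0.0228,"ty": -0.1747,"tz": 0,"twist": 0,"fingers": 0}
    - {"tx": 0.0228,"ty": -0.1747,"tz": 0,"twist": 0,"fingers": 0}
    - {"tx": 0.0228,"ty": -0.1747,"tz": 0,"twist": 0,"fingers": 0}
    - {"tx": 0.0228,"ty": -0.1747,"tz": 0,"twist": 0,"fingers": 0}
    - {"tx": 0,"ty": 0,"tz": 0.1,"twist": 0,"fingers": 0}
    - {"tx": 0,"ty": 0,"tz": 0.1,"twist": 0,"fingers": 0}

```text
clock: 36.7
eef_pos: [525.7, 179.4, 100.6]
tool_rot: [-3.141, -0.001, 0.071]
force: [0.6, -0.3, -1.7]
width: 38.4
gripper_force: 61.2
```

Run:
```python
from h import *
J=np.load('J.npy'); 
w=j2w(J,[(0,-205,33)])[0]; go(*w,J[2]); where()
```

```text
pos [525.7 179.4 100.6] yaw 0.071 q7 -0.95 twist total 0.0014 | tx,ty old yaw [-0.0038  0.0032] new yaw [-0.0038  0.0033] tz 0.2253
jig tcp [   1.1 -204. ] z 100.6 yaw-jig 0.0043 F jig [ 0.6 -0.3] -1.7 w 38.4
```

carry_out:
  moves:
    - {"tx": -0.003,"ty": 0,"tz": 0.08,"twist": 0.0014,"fingers": 0}
    - {"tx": 0,"ty": 0,"tz": 0.08,"twist": 0,"fingers": 0}
    - {"tx": 0,"ty": 0,"tz": 0.04,"twist": 0,"fingers": 0}
    - {"tx": 0,"ty": 0,"tz": 0.02,"twist": 0,"fingers": 0}
    - {"tx": 0,"ty": 0,"tz": 0.003,"twist": 0,"fingers": 0}
    - {"tx": 0,"ty": 0,"tz": 0,"twist": 0,"fingers": 0}
    - {"tx": 0,"ty": 0,"tz": 0,"twist": 0,"fingers": 0.65}
    - {"tx": 0,"ty": 0,"tz": 0,"twist": 0,"fingers": 0.65}
    - {"tx": 0,"ty": 0,"tz": 0,"twist": 0,"fingers": 0.65}
    - {"tx": 0,"ty": 0,"tz": -0.06,"twist": 0,"fingers": 0.65}
    - {"tx": 0,"ty": 0,"tz": -0.08,"twist": 0,"fingers": 0.65}
    - {"tx": 0,"ty": 0,"tz": 0,"twist": -0.05,"fingers": 0.65}

```text
clock: 38.2
eef_pos: [526.2, 177.6, 78.4]
tool_rot: [3.141, -0.004, 0.221]
force: [-0.1, -0.1, -0.2]
width: 55.7
gripper_force: 0.0
```

carry_out:
  moves:
    - {"tx": 0,"ty": 0,"tz": 0,"twist": -0.05,"fingers": 0.6}
    - {"tx": 0,"ty": 0,"tz": 0,"twist": -0.05,"fingers": 0.6}
    - {"tx": 0,"ty": 0,"tz": 0,"twist": -0.05,"fingers": 0.6}
    - {"tx": 0,"ty": 0,"tz": 0,"twist": -0.05,"fingers": 0.6}
    - {"tx": 0,"ty": 0,"tz": 0,"twist": -0.05,"fingers": 0.6}
    - {"tx": 0,"ty": 0,"tz": 0,"twist": -0.05,"fingers": 0.6}
    - {"tx": 0,"ty": 0,"tz": 0,"twist": -0.05,"fingers": 0.6}
    - {"tx": 0,"ty": 0,"tz": 0,"twist": -0.05,"fingers": 0.6}
    - {"tx": 0,"ty": 0,"tz": 0,"twist": -0.05,"fingers": 0.6}
    - {"tx": -0.07,"ty": 0,"tz": 0,"twist": 0,"fingers": 0.6}
    - {"tx": -0.075,"ty": 0,"tz": 0,"twist": 0,"fingers": 0.6}
    - {"tx": 0,"ty": 0,"tz": 0,"twist": 0,"fingers": 0.6}

```text
clock: 39.7
eef_pos: [528.1, 131.8, 77.0]
tool_rot: [3.14, 0.002, 1.627]
force: [-0.2, 0.1, 0.2]
width: 50.9
gripper_force: 0.0
```

Run:
```python
from h import *
J=np.load('J.npy'); 
w=j2w(J,[(0,-131,33)])[0]; go(*w,J[2]+np.pi/2); where()
im=shot('side'); cv2.imwrite('pics/s6c.png',cv2.resize(im['color'][100:230,200:380],None,fx=4,fy=4,interpolation=cv2.INTER_CUBIC))
```

```text
pos [528.1 131.8  77. ] yaw 1.627 q7 0.31 twist total -0.0034 | tx,ty old yaw [ 0.4022 -0.0056] new yaw [ 0.4022 -0.0014] tz 0.1468
jig tcp [   0.4 -251.7] z 77.0 yaw-jig 1.5603 F jig [-0.2  0.2] 0.2 w 50.9
```

View pics/s6c.png

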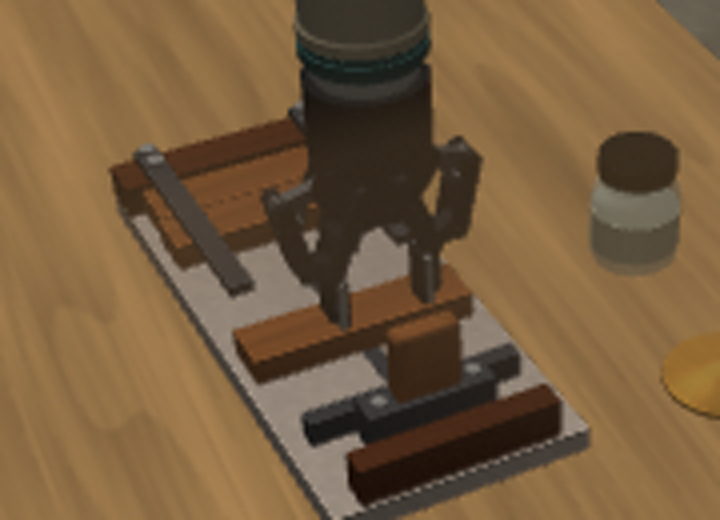

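Two staves are butted at the fence and the third is in the loading space. Pushing the third to y −131.

carry_out:
  moves:
    - {"tx": 0,"ty": 0,"tz": 0.08,"twist": -0.003,"fingers": 0.6}
    - {"tx": 0,"ty": 0,"tz": 0.065,"twist": 0,"fingers": 0.6}
    - {"tx": 0,"ty": 0,"tz": 0,"twist": 0,"fingers": 0.6}
    - {"tx": 0.03,"ty": 0,"tz": 0,"twist": 0,"fingers": 0.6}
    - {"tx": 0.04,"ty": 0,"tz": 0,"twist": 0,"fingers": 0.6}
    - {"tx": 0.05,"ty": 0,"tz": 0,"twist": 0,"fingers": 0.6}
    - {"tx": 0.05,"ty": 0,"tz": 0,"twist": 0,"fingers": 0.6}
    - {"tx": 0.05,"ty": 0,"tz": 0,"twist": 0,"fingers": 0.6}
    - {"tx": 0.05,"ty": 0,"tz": 0,"twist": 0,"fingers": 0.6}
    - {"tx": 0.05,"ty": 0,"tz": 0,"twist": 0,"fingers": 0.6}
    - {"tx": 0.03,"ty": 0,"tz": 0,"twist": 0,"fingers": 0.6}
    - {"tx": 0.02,"ty": 0,"tz": 0,"twist": 0,"fingers": 0.6}

```text
clock: 41.25
eef_pos: [519.4, 245.6, 32.3]
tool_rot: [-3.141, 0.0, 1.64]
force: [-1.1, -1.2, -0.9]
width: 51.4
gripper_force: 0.2
```

carry_out:
  moves:
    - {"tx": 0.01,"ty": 0,"tz": 0,"twist": 0,"fingers": 0.6}
    - {"tx": 0.005,"ty": 0,"tz": 0,"twist": 0,"fingers": 0.6}
    - {"tx": 0.005,"ty": 0,"tz": 0,"twist": 0,"fingers": 0.6}
    - {"tx": 0.005,"ty": 0,"tz": 0,"twist": 0,"fingers": 0.6}
    - {"tx": 0,"ty": 0,"tz": 0,"twist": 0,"fingers": 0.6}

```text
clock: 41.88
eef_pos: [519.2, 252.2, 32.4]
tool_rot: [3.142, 0.0, 1.64]
force: [0.5, -0.5, -0.3]
width: 51.1
gripper_force: 0.5
```

```bash
python3 -c "
from h import *
where()"
```

```text
jig tcp [  -0.4 -131. ] z 32.4 yaw-jig 1.5735 F jig [ 0.4 -0.5] -0.3 w 51.1
```

carry_out:
  moves:
    - {"tx": 0.005,"ty": 0,"tz": 0,"twist": 0,"fingers": 0.6}
    - {"tx": 0.005,"ty": 0,"tz": 0,"twist": 0,"fingers": 0.6}
    - {"tx": 0,"ty": 0,"tz": 0,"twist": 0,"fingers": 0.6}

```text
clock: 42.25
eef_pos: [519.3, 252.3, 32.4]
tool_rot: [-3.141, 0.004, 1.639]
force: [0.4, -6.8, 2.3]
width: 51.0
gripper_force: 3.6
```

```bash
python3 -c "
from h import *
where()"
```

```text
jig tcp [  -0.4 -130.9] z 32.4 yaw-jig 1.5722 F jig [-0.  -6.8] 2.3 w 51.0
```

carry_out:
  moves:
    - {"tx": -0.02,"ty": 0,"tz": 0,"twist": 0,"fingers": 0.6}
    - {"tx": -0.02,"ty": 0,"tz": -0.1,"twist": 0,"fingers": 0.6}
    - {"tx": -0.02,"ty": 0,"tz": -0.15,"twist": 0.03,"fingers": 0.7}
    - {"tx": 0,"ty": 0,"tz": -0.15,"twist": 0.03,"fingers": 0.7}
    - {"tx": 0,"ty": 0,"tz": 0,"twist": 0,"fingers": 0.7}

```text
clock: 42.88
eef_pos: [522.4, 238.9, 155.7]
tool_rot: [3.136, -0.004, 1.452]
force: [1.7, 0.2, 1.2]
width: 60.0
gripper_force: 0.0
```

Run:
```python
from h import *
pick(571,-354)
```

```text
[[ 547.7 -183.7  159.4   24.3   81.6]
 [ 570.7 -354.1  160.5   41.    82.9]]
pos [520.9 238.8 153.8] yaw 1.453 q7 -0.06 twist total 0.0019 | tx,ty old yaw [-1.9434  0.3972] new yaw [-1.941   0.4088] tz 0.4327
```

carry_out:
  moves:
    - {"tx": 0,"ty": 0,"tz": 0,"twist": 0.0019,"fingers": 0.7}
    - {"tx": -0.1765,"ty": 0.0372,"tz": 0,"twist": 0,"fingers": 0.7}
    - {"tx": -0.1765,"ty": 0.0372,"tz": 0,"twist": 0,"fingers": 0.7}
    - {"tx": -0.1765,"ty": 0.0372,"tz": 0,"twist": 0,"fingers": 0.7}
    - {"tx": -0.1765,"ty": 0.0372,"tz": 0,"twist": 0,"fingers": 0.7}
    - {"tx": -0.1765,"ty": 0.0372,"tz": 0,"twist": 0,"fingers": 0.7}
    - {"tx": -0.1765,"ty": 0.0372,"tz": 0,"twist": 0,"fingers": 0.7}
    - {"tx": -0.1765,"ty": 0.0372,"tz": 0,"twist": 0,"fingers": 0.7}
    - {"tx": -0.1765,"ty": 0.0372,"tz": 0,"twist": 0,"fingers": 0.7}
    - {"tx": -0.1765,"ty": 0.0372,"tz": 0,"twist": 0,"fingers": 0.7}
    - {"tx": -0.1765,"ty": 0.0372,"tz": 0,"twist": 0,"fingers": 0.7}
    - {"tx": -0.1765,"ty": 0.0372,"tz": 0,"twist": 0,"fingers": 0.7}

```text
clock: 44.42
eef_pos: [568.8, -356.6, 150.4]
tool_rot: [-3.139, -0.002, 1.446]
force: [0.7, 0.6, -0.9]
width: 59.8
gripper_force: 0.0
```

carry_out:
  moves:
    - {"tx": 0,"ty": 0,"tz": 0.1,"twist": 0,"fingers": 0.7}
    - {"tx": 0,"ty": 0,"tz": 0.1,"twist": 0,"fingers": 0.7}
    - {"tx": 0,"ty": 0,"tz": 0.08,"twist": 0,"fingers": 0.7}
    - {"tx": 0,"ty": 0,"tz": 0,"twist": 0,"fingers": 0.7}

```text
clock: 44.92
eef_pos: [567.2, -353.9, 64.8]
tool_rot: [-3.136, -0.004, 1.445]
force: [-0.5, 0.7, 0.5]
width: 59.7
gripper_force: 0.0
```

Run:
```python
from h import *
im=shot('top'); print(np.round(staves(im,np.load('poly.npy'),30),1)); go(570.7,-354.1,24,np.radians(82.9))
```

```text
[]
pos [ 568.2 -354.9   66.6] yaw 1.445 q7 0.83 twist total -0.0005 | tx,ty old yaw [0.0038 0.0078] new yaw [0.0038 0.0079] tz 0.1421
```

carry_out:
  moves:
    - {"tx": 0.003,"ty": 0.008,"tz": 0.09,"twist": 0,"fingers": 0.7}
    - {"tx": 0,"ty": 0,"tz": 0.052,"twist": 0,"fingers": 0.7}
    - {"tx": 0,"ty": 0,"tz": 0,"twist": 0,"fingers": 0.7}
    - {"tx": 0,"ty": 0,"tz": 0,"twist": 0,"fingers": 0}
    - {"tx": 0,"ty": 0,"tz": 0,"twist": 0,"fingers": 0}
    - {"tx": 0,"ty": 0,"tz": 0,"twist": 0,"fingers": 0}
    - {"tx": 0,"ty": 0,"tz": 0,"twist": 0,"fingers": 0}
    - {"tx": 0,"ty": 0,"tz": -0.05,"twist": 0,"fingers": 0}
    - {"tx": 0,"ty": 0,"tz": -0.1,"twist": 0,"fingers": 0}
    - {"tx": 0,"ty": 0,"tz": -0.15,"twist": 0,"fingers": 0}
    - {"tx": 0,"ty": 0,"tz": -0.15,"twist": 0,"fingers": 0}

```text
clock: 46.35
eef_pos: [571.4, -354.8, 162.5]
tool_rot: [-3.141, -0.0, 1.445]
force: [0.4, -0.4, -1.0]
width: 38.5
gripper_force: 61.6
```

carry_out:
  moves:
    - {"tx": 0,"ty": 0,"tz": 0,"twist": 0.0549,"fingers": 0}
    - {"tx": 0,"ty": 0,"tz": 0,"twist": 0.0549,"fingers": 0}
    - {"tx": 0,"ty": 0,"tz": 0,"twist": 0.0549,"fingers": 0}
    - {"tx": 0,"ty": 0,"tz": 0,"twist": 0.0549,"fingers": 0}
    - {"tx": 0,"ty": 0,"tz": 0,"twist": 0.0549,"fingers": 0}
    - {"tx": 0,"ty": 0,"tz": 0,"twist": 0.0549,"fingers": 0}
    - {"tx": 0,"ty": 0,"tz": 0,"twist": 0.0549,"fingers": 0}
    - {"tx": 0,"ty": 0,"tz": 0,"twist": 0.0549,"fingers": 0}
    - {"tx": 0,"ty": 0,"tz": 0,"twist": 0,"fingers": 0}

```text
clock: 47.48
eef_pos: [571.7, -354.6, 160.9]
tool_rot: [-3.141, 0.001, 0.068]
force: [0.5, -0.3, -0.6]
width: 38.6
gripper_force: 61.6
```

Run:
```python
from h import *
J=np.load('J.npy'); 
w=j2w(J,[(0,-207,33)])[0]; go(*w,J[2]); where()
im=shot('top'); print(np.round(staves(im,np.load('poly.npy'),30),1))
cv2.imwrite('pics/t7.png',im['color'])
```

```text
pos [ 571.7 -354.6  160.9] yaw 0.068 q7 -0.36 twist total 0.0005 | tx,ty old yaw [-0.0363 -1.7763] new yaw [-0.039  -1.7763] tz 0.4264
jig tcp [  11.7 -739.9] z 160.9 yaw-jig 0.0015 F jig [ 0.5 -0.3] -0.6 w 38.6
[[ 531.2 -382.4   59.1   45.7    3.8]]
```

View pics/t7.png

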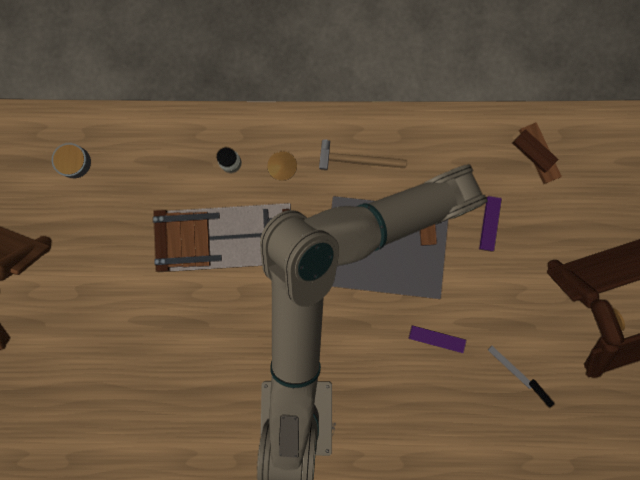

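The arm hides the caul in this view. The three staves are butted, and the fourth is held. Continuing.

carry_out:
  moves:
    - {"tx": -0.0037,"ty": -0.1776,"tz": 0,"twist": 0,"fingers": 0}
    - {"tx": -0.0037,"ty": -0.1776,"tz": 0,"twist": 0,"fingers": 0}
    - {"tx": -0.0037,"ty": -0.1776,"tz": 0,"twist": 0,"fingers": 0}
    - {"tx": -0.0037,"ty": -0.1776,"tz": 0,"twist": 0,"fingers": 0}
    - {"tx": -0.0037,"ty": -0.1776,"tz": 0,"twist": 0,"fingers": 0}
    - {"tx": -0.0037,"ty": -0.1776,"tz": 0,"twist": 0,"fingers": 0}
    - {"tx": -0.0037,"ty": -0.1776,"tz": 0,"twist": 0,"fingers": 0}
    - {"tx": -0.0037,"ty": -0.1776,"tz": 0,"twist": 0,"fingers": 0}
    - {"tx": -0.0037,"ty": -0.1776,"tz": 0,"twist": 0,"fingers": 0}
    - {"tx": -0.0037,"ty": -0.1776,"tz": 0,"twist": 0,"fingers": 0}
    - {"tx": 0,"ty": 0,"tz": 0.1,"twist": 0,"fingers": 0}
    - {"tx": 0,"ty": 0,"tz": 0.1,"twist": 0,"fingers": 0}

```text
clock: 49.02
eef_pos: [525.7, 177.6, 100.6]
tool_rot: [-3.14, -0.001, 0.072]
force: [0.3, 0.0, -1.7]
width: 38.5
gripper_force: 61.6
```

Run:
```python
from h import *
J=np.load('J.npy'); 
w=j2w(J,[(0,-207,33)])[0]; go(*w,J[2]); where()
```

```text
pos [525.7 177.6 100.6] yaw 0.072 q7 -0.96 twist total 0.0018 | tx,ty old yaw [-0.0035  0.0038] new yaw [-0.0034  0.0038] tz 0.2253
jig tcp [   1.  -205.9] z 100.6 yaw-jig 0.0057 F jig [0.3 0. ] -1.7 w 38.5
```

carry_out:
  moves:
    - {"tx": -0.003,"ty": 0,"tz": 0.08,"twist": 0.0018,"fingers": 0}
    - {"tx": 0,"ty": 0,"tz": 0.08,"twist": 0,"fingers": 0}
    - {"tx": 0,"ty": 0,"tz": 0.04,"twist": 0,"fingers": 0}
    - {"tx": 0,"ty": 0,"tz": 0.02,"twist": 0,"fingers": 0}
    - {"tx": 0,"ty": 0,"tz": 0.003,"twist": 0,"fingers": 0}
    - {"tx": 0,"ty": 0,"tz": 0,"twist": 0,"fingers": 0}
    - {"tx": 0,"ty": 0,"tz": 0,"twist": 0,"fingers": 0.65}
    - {"tx": 0,"ty": 0,"tz": 0,"twist": 0,"fingers": 0.65}
    - {"tx": 0,"ty": 0,"tz": 0,"twist": 0,"fingers": 0.65}
    - {"tx": 0,"ty": 0,"tz": -0.06,"twist": 0,"fingers": 0.65}
    - {"tx": 0,"ty": 0,"tz": -0.08,"twist": 0,"fingers": 0.65}
    - {"tx": 0,"ty": 0,"tz": 0,"twist": -0.05,"fingers": 0.65}

```text
clock: 50.52
eef_pos: [526.2, 175.6, 78.4]
tool_rot: [3.141, -0.004, 0.221]
force: [0.4, 0.5, -0.5]
width: 55.6
gripper_force: 0.0
```

carry_out:
  moves:
    - {"tx": 0,"ty": 0,"tz": 0,"twist": -0.05,"fingers": 0.6}
    - {"tx": 0,"ty": 0,"tz": 0,"twist": -0.05,"fingers": 0.6}
    - {"tx": 0,"ty": 0,"tz": 0,"twist": -0.05,"fingers": 0.6}
    - {"tx": 0,"ty": 0,"tz": 0,"twist": -0.05,"fingers": 0.6}
    - {"tx": 0,"ty": 0,"tz": 0,"twist": -0.05,"fingers": 0.6}
    - {"tx": 0,"ty": 0,"tz": 0,"twist": -0.05,"fingers": 0.6}
    - {"tx": 0,"ty": 0,"tz": 0,"twist": -0.05,"fingers": 0.6}
    - {"tx": 0,"ty": 0,"tz": 0,"twist": -0.05,"fingers": 0.6}
    - {"tx": 0,"ty": 0,"tz": 0,"twist": -0.053,"fingers": 0.6}
    - {"tx": -0.07,"ty": 0,"tz": 0,"twist": 0,"fingers": 0.6}
    - {"tx": -0.072,"ty": 0,"tz": 0,"twist": 0,"fingers": 0.6}
    - {"tx": 0,"ty": 0,"tz": 0,"twist": 0,"fingers": 0.6}

```text
clock: 52.02
eef_pos: [528.5, 130.9, 77.0]
tool_rot: [3.14, 0.002, 1.636]
force: [0.5, 0.4, 0.1]
width: 51.4
gripper_force: 0.0
```

Run:
```python
from h import *
J=np.load('J.npy'); 
w=j2w(J,[(0,-171,33)])[0]; go(*w,J[2]+np.pi/2); where()
```

```text
pos [528.5 130.9  77. ] yaw 1.636 q7 0.31 twist total -0.0002 | tx,ty old yaw [ 0.2719 -0.0026] new yaw [ 0.2719 -0.0024] tz 0.1467
jig tcp [   0.7 -252.6] z 77.0 yaw-jig 1.5701 F jig [0.5 0.4] 0.1 w 51.4
```

carry_out:
  moves:
    - {"tx": 0,"ty": 0,"tz": 0.08,"twist": 0,"fingers": 0.6}
    - {"tx": 0,"ty": 0,"tz": 0.065,"twist": 0,"fingers": 0.6}
    - {"tx": 0,"ty": 0,"tz": 0,"twist": 0,"fingers": 0.6}
    - {"tx": 0.03,"ty": 0,"tz": 0,"twist": 0,"fingers": 0.6}
    - {"tx": 0.04,"ty": 0,"tz": 0,"twist": 0,"fingers": 0.6}
    - {"tx": 0.05,"ty": 0,"tz": 0,"twist": 0,"fingers": 0.6}
    - {"tx": 0.05,"ty": 0,"tz": 0,"twist": 0,"fingers": 0.6}
    - {"tx": 0.04,"ty": 0,"tz": 0,"twist": 0,"fingers": 0.6}
    - {"tx": 0.03,"ty": 0,"tz": 0,"twist": 0,"fingers": 0.6}
    - {"tx": 0.01,"ty": 0,"tz": 0,"twist": 0,"fingers": 0.6}
    - {"tx": 0.01,"ty": 0,"tz": 0,"twist": 0,"fingers": 0.6}
    - {"tx": 0.005,"ty": 0,"tz": 0,"twist": 0,"fingers": 0.6}

```text
clock: 53.52
eef_pos: [522.1, 212.3, 32.3]
tool_rot: [-3.141, 0.0, 1.64]
force: [0.1, -4.2, 0.9]
width: 51.0
gripper_force: 2.1
```

carry_out:
  moves:
    - {"tx": 0.005,"ty": 0,"tz": 0,"twist": 0,"fingers": 0.6}
    - {"tx": 0.005,"ty": 0,"tz": 0,"twist": 0,"fingers": 0.6}
    - {"tx": 0.005,"ty": 0,"tz": 0,"twist": 0,"fingers": 0.6}
    - {"tx": 0,"ty": 0,"tz": 0,"twist": 0,"fingers": 0.6}

```text
clock: 54.02
eef_pos: [522.1, 212.4, 32.3]
tool_rot: [-3.141, 0.005, 1.638]
force: [-0.8, -10.2, 2.6]
width: 51.3
gripper_force: 4.8
```

```bash
python3 -c "
from h import *
where()"
```

```text
jig tcp [  -0.2 -170.9] z 32.3 yaw-jig 1.5716 F jig [ -1.5 -10.1] 2.6 w 51.3
```

carry_out:
  moves:
    - {"tx": -0.02,"ty": 0,"tz": 0,"twist": 0,"fingers": 0.6}
    - {"tx": -0.02,"ty": 0,"tz": -0.1,"twist": 0,"fingers": 0.6}
    - {"tx": 0,"ty": 0,"tz": -0.15,"twist": 0.03,"fingers": 0.55}
    - {"tx": 0,"ty": 0,"tz": -0.15,"twist": 0.03,"fingers": 0.55}
    - {"tx": 0,"ty": 0,"tz": 0,"twist": 0,"fingers": 0.55}

```text
clock: 54.65
eef_pos: [524.9, 206.5, 155.6]
tool_rot: [3.136, -0.004, 1.452]
force: [0.5, 0.9, -0.6]
width: 46.9
gripper_force: 0.0
```

Run:
```python
from h import *
im=shot('top'); S=staves(im,np.load('poly.npy'),28); print(np.round(S,1)); b=S[0]
go(b[0],b[1],22,np.radians(b[4]))
```

```text
[[ 548.  -184.   159.3   24.4   81.5]]
pos [523.4 206.3 153.8] yaw 1.453 q7 -0.01 twist total 0.0097 | tx,ty old yaw [-1.2824  0.2337] new yaw [-1.2747  0.2725] tz 0.4392
```

carry_out:
  moves:
    - {"tx": 0,"ty": 0,"tz": 0,"twist": 0.0097,"fingers": 0.55}
    - {"tx": -0.1593,"ty": 0.034,"tz": 0,"twist": 0,"fingers": 0.55}
    - {"tx": -0.1593,"ty": 0.034,"tz": 0,"twist": 0,"fingers": 0.55}
    - {"tx": -0.1593,"ty": 0.034,"tz": 0,"twist": 0,"fingers": 0.55}
    - {"tx": -0.1593,"ty": 0.034,"tz": 0,"twist": 0,"fingers": 0.55}
    - {"tx": -0.1593,"ty": 0.034,"tz": 0,"twist": 0,"fingers": 0.55}
    - {"tx": -0.1593,"ty": 0.034,"tz": 0,"twist": 0,"fingers": 0.55}
    - {"tx": -0.1593,"ty": 0.034,"tz": 0,"twist": 0,"fingers": 0.55}
    - {"tx": -0.1593,"ty": 0.034,"tz": 0,"twist": 0,"fingers": 0.55}
    - {"tx": 0,"ty": 0,"tz": 0.12,"twist": 0,"fingers": 0.55}
    - {"tx": 0,"ty": 0,"tz": 0.12,"twist": 0,"fingers": 0.55}
    - {"tx": 0,"ty": 0,"tz": 0.06,"twist": 0,"fingers": 0.55}

```text
clock: 56.2
eef_pos: [544.6, -184.3, 59.4]
tool_rot: [-3.137, -0.001, 1.42]
force: [0.4, 0.1, -0.2]
width: 47.3
gripper_force: 0.0
```

Run:
```python
from h import *
go(548,-184,23,np.radians(81.5))
```

```text
pos [ 544.6 -184.3   59.4] yaw 1.42 q7 0.68 twist total -0.0007 | tx,ty old yaw [0.0027 0.011 ] new yaw [0.0026 0.011 ] tz 0.1213
```

carry_out:
  moves:
    - {"tx": 0.003,"ty": 0.01,"tz": 0.09,"twist": 0,"fingers": 0.55}
    - {"tx": 0,"ty": 0,"tz": 0.048,"twist": 0,"fingers": 0.55}
    - {"tx": 0,"ty": 0,"tz": 0,"twist": 0,"fingers": 0.55}
    - {"tx": 0,"ty": 0,"tz": 0,"twist": 0,"fingers": 0}
    - {"tx": 0,"ty": 0,"tz": 0,"twist": 0,"fingers": 0}
    - {"tx": 0,"ty": 0,"tz": 0,"twist": 0,"fingers": 0}
    - {"tx": 0,"ty": 0,"tz": 0,"twist": 0,"fingers": 0}
    - {"tx": 0,"ty": 0,"tz": -0.05,"twist": 0,"fingers": 0}
    - {"tx": 0,"ty": 0,"tz": -0.1,"twist": 0,"fingers": 0}
    - {"tx": 0,"ty": 0,"tz": -0.15,"twist": 0,"fingers": 0}
    - {"tx": 0,"ty": 0,"tz": -0.15,"twist": 0,"fingers": 0}

```text
clock: 57.58
eef_pos: [549.2, -184.4, 157.8]
tool_rot: [-3.141, -0.0, 1.421]
force: [1.2, 0.0, -1.0]
width: 22.6
gripper_force: 60.5
```

carry_out:
  moves:
    - {"tx": 0,"ty": 0,"tz": 0,"twist": 0.0539,"fingers": 0}
    - {"tx": 0,"ty": 0,"tz": 0,"twist": 0.0539,"fingers": 0}
    - {"tx": 0,"ty": 0,"tz": 0,"twist": 0.0539,"fingers": 0}
    - {"tx": 0,"ty": 0,"tz": 0,"twist": 0.0539,"fingers": 0}
    - {"tx": 0,"ty": 0,"tz": 0,"twist": 0.0539,"fingers": 0}
    - {"tx": 0,"ty": 0,"tz": 0,"twist": 0.0539,"fingers": 0}
    - {"tx": 0,"ty": 0,"tz": 0,"twist": 0.0539,"fingers": 0}
    - {"tx": 0,"ty": 0,"tz": 0,"twist": 0.0539,"fingers": 0}
    - {"tx": 0,"ty": 0,"tz": 0,"twist": 0,"fingers": 0}

```text
clock: 58.7
eef_pos: [549.5, -184.2, 156.2]
tool_rot: [3.142, 0.0, 0.069]
force: [0.4, 0.3, -1.6]
width: 22.6
gripper_force: 60.5
```

Run:
```python
from h import *
J=np.load('J.npy'); 
w=j2w(J,[(0,-215,33)])[0]; go(*w,J[2]); where()
```

```text
pos [ 549.5 -184.2  156.2] yaw 0.069 q7 -0.47 twist total 0.0008 | tx,ty old yaw [ 2.0000e-04 -1.1781e+00] new yaw [-0.0027 -1.1781] tz 0.4108
jig tcp [   0.8 -568.4] z 156.2 yaw-jig 0.0025 F jig [0.5 0.3] -1.6 w 22.6
```

carry_out:
  moves:
    - {"tx": 0,"ty": -0.1683,"tz": 0,"twist": 0,"fingers": 0}
    - {"tx": 0,"ty": -0.1683,"tz": 0,"twist": 0,"fingers": 0}
    - {"tx": 0,"ty": -0.1683,"tz": 0,"twist": 0,"fingers": 0}
    - {"tx": 0,"ty": -0.1683,"tz": 0,"twist": 0,"fingers": 0}
    - {"tx": 0,"ty": -0.1683,"tz": 0,"twist": 0,"fingers": 0}
    - {"tx": 0,"ty": -0.1683,"tz": 0,"twist": 0,"fingers": 0}
    - {"tx": 0,"ty": -0.1683,"tz": 0,"twist": 0,"fingers": 0}
    - {"tx": 0,"ty": 0,"tz": 0.1,"twist": 0,"fingers": 0}
    - {"tx": 0,"ty": 0,"tz": 0.1,"twist": 0,"fingers": 0}
    - {"tx": 0,"ty": 0,"tz": 0,"twist": 0,"fingers": 0}

```text
clock: 59.95
eef_pos: [524.4, 168.2, 94.8]
tool_rot: [-3.142, 0.004, 0.069]
force: [0.6, -0.6, -0.6]
width: 22.6
gripper_force: 60.5
```

Run:
```python
from h import *
J=np.load('J.npy'); 
w=j2w(J,[(0,-215,33)])[0]; go(*w,J[2]); where()
im=shot('side'); cv2.imwrite('pics/s8c.png',cv2.resize(im['color'][100:230,200:380],None,fx=4,fy=4,interpolation=cv2.INTER_CUBIC))
```

```text
pos [524.4 168.2  94.8] yaw 0.069 q7 -0.94 twist total 0.001 | tx,ty old yaw [ 0.0027 -0.0003] new yaw [ 0.0027 -0.0003] tz 0.2059
jig tcp [  -0.8 -215.1] z 94.8 yaw-jig 0.0031 F jig [ 0.6 -0.6] -0.6 w 22.6
```

View pics/s8c.png

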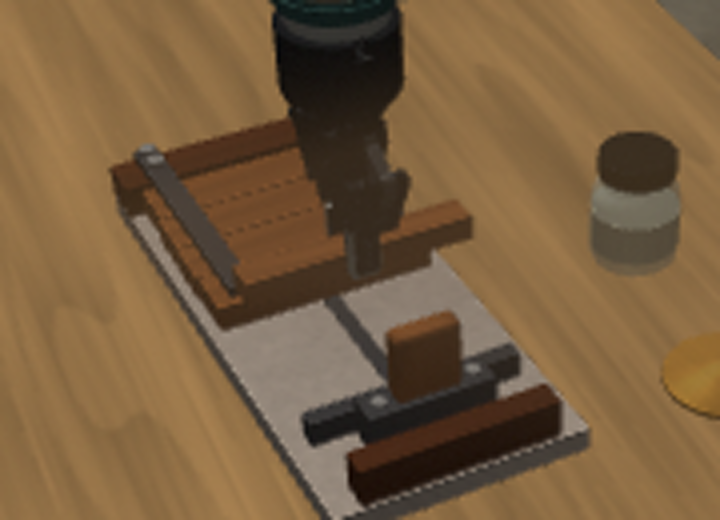

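Four staves sit tight at the fence and the caul is held above the loading space, square. Setting it down.

carry_out:
  moves:
    - {"tx": 0.003,"ty": 0,"tz": 0.08,"twist": 0.001,"fingers": 0}
    - {"tx": 0,"ty": 0,"tz": 0.07,"twist": 0,"fingers": 0}
    - {"tx": 0,"ty": 0,"tz": 0.04,"twist": 0,"fingers": 0}
    - {"tx": 0,"ty": 0,"tz": 0.014,"twist": 0,"fingers": 0}
    - {"tx": 0,"ty": 0,"tz": 0,"twist": 0,"fingers": 0}
    - {"tx": 0,"ty": 0,"tz": 0,"twist": 0,"fingers": 0}
    - {"tx": 0,"ty": 0,"tz": 0,"twist": 0,"fingers": 0.5}
    - {"tx": 0,"ty": 0,"tz": 0,"twist": 0,"fingers": 0.5}
    - {"tx": 0,"ty": 0,"tz": 0,"twist": 0,"fingers": 0.5}
    - {"tx": 0,"ty": 0,"tz": -0.06,"twist": 0,"fingers": 0.5}
    - {"tx": 0,"ty": 0,"tz": -0.08,"twist": 0,"fingers": 0.5}
    - {"tx": 0,"ty": 0,"tz": 0,"twist": -0.05,"fingers": 0.5}

```text
clock: 61.5
eef_pos: [528.4, 167.9, 79.4]
tool_rot: [3.141, -0.004, 0.225]
force: [0.8, 0.7, -0.0]
width: 42.5
gripper_force: 0.0
```

carry_out:
  moves:
    - {"tx": 0,"ty": 0,"tz": 0,"twist": -0.05,"fingers": 0.6}
    - {"tx": 0,"ty": 0,"tz": 0,"twist": -0.05,"fingers": 0.6}
    - {"tx": 0,"ty": 0,"tz": 0,"twist": -0.05,"fingers": 0.6}
    - {"tx": 0,"ty": 0,"tz": 0,"twist": -0.05,"fingers": 0.6}
    - {"tx": 0,"ty": 0,"tz": 0,"twist": -0.05,"fingers": 0.6}
    - {"tx": 0,"ty": 0,"tz": 0,"twist": -0.05,"fingers": 0.6}
    - {"tx": 0,"ty": 0,"tz": 0,"twist": -0.05,"fingers": 0.6}
    - {"tx": 0,"ty": 0,"tz": 0,"twist": -0.05,"fingers": 0.6}
    - {"tx": 0,"ty": 0,"tz": 0,"twist": -0.053,"fingers": 0.6}
    - {"tx": -0.06,"ty": 0,"tz": 0,"twist": 0,"fingers": 0.6}
    - {"tx": -0.06,"ty": 0,"tz": 0,"twist": 0,"fingers": 0.6}
    - {"tx": 0,"ty": 0,"tz": 0,"twist": 0,"fingers": 0.6}

```text
clock: 63.0
eef_pos: [529.9, 128.8, 77.2]
tool_rot: [3.141, 0.002, 1.638]
force: [-0.4, 0.5, 0.6]
width: 51.1
gripper_force: 0.0
```

Run:
```python
from h import *
J=np.load('J.npy'); 
w=j2w(J,[(0,-195,33)])[0]; go(*w,J[2]+np.pi/2); where()
im=shot('side'); cv2.imwrite('pics/s9c.png',cv2.resize(im['color'][100:230,200:380],None,fx=4,fy=4,interpolation=cv2.INTER_CUBIC))
```

```text
pos [529.9 128.8  77.2] yaw 1.638 q7 0.31 twist total 0.0001 | tx,ty old yaw [ 0.1993 -0.0068] new yaw [ 0.1993 -0.0069] tz 0.1474
jig tcp [   2.1 -254.8] z 77.2 yaw-jig 1.5713 F jig [-0.4  0.5] 0.6 w 51.1
```

View pics/s9c.png

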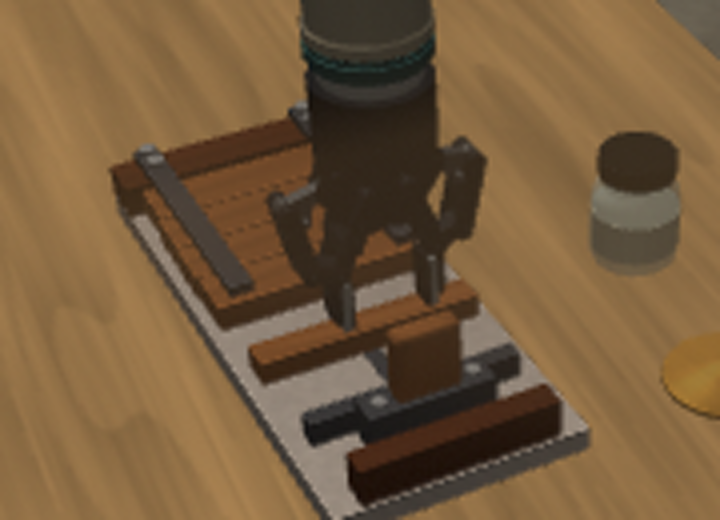

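The caul lies square with four staves tight ahead of it. Pushing it up.

carry_out:
  moves:
    - {"tx": 0,"ty": -0.005,"tz": 0.08,"twist": 0,"fingers": 0.6}
    - {"tx": 0,"ty": 0,"tz": 0.065,"twist": 0,"fingers": 0.6}
    - {"tx": 0,"ty": 0,"tz": 0,"twist": 0,"fingers": 0.6}
    - {"tx": 0.03,"ty": 0,"tz": 0,"twist": 0,"fingers": 0.6}
    - {"tx": 0.04,"ty": 0,"tz": 0,"twist": 0,"fingers": 0.6}
    - {"tx": 0.04,"ty": 0,"tz": 0,"twist": 0,"fingers": 0.6}
    - {"tx": 0.04,"ty": 0,"tz": 0,"twist": 0,"fingers": 0.6}
    - {"tx": 0.02,"ty": 0,"tz": 0,"twist": 0,"fingers": 0.6}
    - {"tx": 0.01,"ty": 0,"tz": 0,"twist": 0,"fingers": 0.6}
    - {"tx": 0.01,"ty": 0,"tz": 0,"twist": 0,"fingers": 0.6}
    - {"tx": 0.005,"ty": 0,"tz": 0,"twist": 0,"fingers": 0.6}
    - {"tx": 0.005,"ty": 0,"tz": 0,"twist": 0,"fingers": 0.6}

```text
clock: 64.55
eef_pos: [523.9, 188.5, 33.3]
tool_rot: [-3.141, 0.004, 1.641]
force: [0.5, -9.5, 2.1]
width: 51.4
gripper_force: 4.5
```

carry_out:
  moves:
    - {"tx": 0.004,"ty": 0,"tz": 0,"twist": 0,"fingers": 0.6}
    - {"tx": 0.004,"ty": 0,"tz": 0,"twist": 0,"fingers": 0.6}
    - {"tx": 0,"ty": 0,"tz": 0,"twist": 0,"fingers": 0.6}
    - {"tx": 0,"ty": 0,"tz": 0,"twist": 0,"fingers": 0.6}

```text
clock: 65.05
eef_pos: [523.9, 188.5, 33.3]
tool_rot: [-3.141, 0.006, 1.64]
force: [-0.5, -10.8, 3.5]
width: 51.7
gripper_force: 5.7
```

```bash
python3 -c "
from h import *
where()"
```

```text
jig tcp [-1.000e-01 -1.948e+02] z 33.3 yaw-jig 1.5734 F jig [ -1.2 -10.7] 3.5 w 51.7
```

carry_out:
  moves:
    - {"tx": -0.02,"ty": 0,"tz": 0,"twist": 0,"fingers": 0.6}
    - {"tx": -0.02,"ty": 0,"tz": -0.1,"twist": 0,"fingers": 0.6}
    - {"tx": 0,"ty": 0,"tz": -0.15,"twist": 0,"fingers": 0}
    - {"tx": 0,"ty": 0,"tz": -0.15,"twist": 0,"fingers": 0}
    - {"tx": -0.12,"ty": 0,"tz": 0,"twist": 0,"fingers": 0}
    - {"tx": -0.12,"ty": 0,"tz": 0,"twist": 0,"fingers": 0}
    - {"tx": -0.12,"ty": 0,"tz": 0,"twist": 0,"fingers": 0}
    - {"tx": -0.12,"ty": 0,"tz": 0,"twist": 0,"fingers": 0}
    - {"tx": 0,"ty": 0,"tz": 0,"twist": 0,"fingers": 0}

```text
clock: 66.18
eef_pos: [535.2, 35.6, 153.7]
tool_rot: [3.141, 0.001, 1.639]
force: [0.1, 1.0, 0.9]
width: 0.1
gripper_force: 0.0
```

Run:
```python
from h import *
J=np.load('J.npy'); 
w=j2w(J,[(0,-347,82)])[0]; go(*w,J[2]+np.pi/2); where()
im=shot('side'); cv2.imwrite('pics/s10c.png',cv2.resize(im['color'][100:230,200:380],None,fx=4,fy=4,interpolation=cv2.INTER_CUBIC))
```

```text
pos [535.2  35.6 153.7] yaw 1.639 q7 0.42 twist total 0.0005 | tx,ty old yaw [ 0.0037 -0.0038] new yaw [ 0.0037 -0.0038] tz 0.2391
jig tcp [   1.1 -348.1] z 153.7 yaw-jig 1.5723 F jig [0.2 1. ] 0.9 w 0.1
```

View pics/s10c.png

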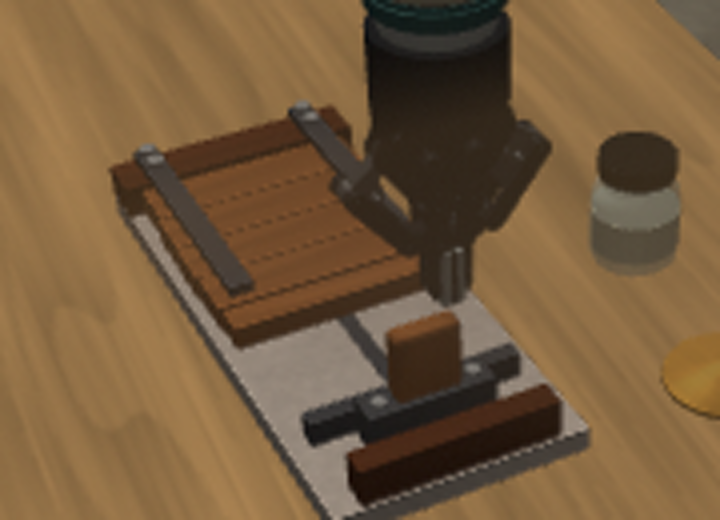

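All four staves and the caul are packed tight, and the jaw is still back. Now for the jaw.

carry_out:
  moves:
    - {"tx": 0,"ty": 0,"tz": 0.12,"twist": 0,"fingers": 0}
    - {"tx": 0,"ty": 0,"tz": 0.115,"twist": 0,"fingers": 0}
    - {"tx": 0,"ty": 0,"tz": 0,"twist": 0,"fingers": 0}
    - {"tx": 0.03,"ty": 0,"tz": 0,"twist": 0,"fingers": 0}
    - {"tx": 0.03,"ty": 0,"tz": 0,"twist": 0,"fingers": 0}
    - {"tx": 0.05,"ty": 0,"tz": 0,"twist": 0,"fingers": 0}
    - {"tx": 0.05,"ty": 0,"tz": 0,"twist": 0,"fingers": 0}
    - {"tx": 0.05,"ty": 0,"tz": 0,"twist": 0,"fingers": 0}
    - {"tx": 0.05,"ty": 0,"tz": 0,"twist": 0,"fingers": 0}
    - {"tx": 0.05,"ty": 0,"tz": 0,"twist": 0,"fingers": 0}
    - {"tx": 0.03,"ty": 0,"tz": 0,"twist": 0,"fingers": 0}
    - {"tx": 0.01,"ty": 0,"tz": 0,"twist": 0,"fingers": 0}

```text
clock: 67.72
eef_pos: [527.8, 144.2, 83.3]
tool_rot: [3.14, -0.0, 1.645]
force: [1.8, -3.0, 2.2]
width: 0.2
gripper_force: 2.1
```

```bash
python3 -c "
from h import *
where()"
```

```text
jig tcp [   1.  -239.3] z 83.3 yaw-jig 1.5784 F jig [ 1.6 -3.1] 2.2 w 0.2
```

carry_out:
  moves:
    - {"tx": 0.01,"ty": 0,"tz": 0,"twist": 0,"fingers": 0}
    - {"tx": 0.01,"ty": 0,"tz": 0,"twist": 0,"fingers": 0}
    - {"tx": 0.006,"ty": 0,"tz": 0,"twist": 0,"fingers": 0}
    - {"tx": 0.005,"ty": 0,"tz": 0,"twist": 0,"fingers": 0}
    - {"tx": 0,"ty": 0,"tz": 0,"twist": 0,"fingers": 0}

```text
clock: 68.35
eef_pos: [526.6, 152.5, 82.8]
tool_rot: [3.142, 0.0, 1.644]
force: [2.3, -4.9, 2.5]
width: 0.3
gripper_force: 2.2
```

carry_out:
  moves:
    - {"tx": 0.004,"ty": 0,"tz": 0,"twist": 0,"fingers": 0}
    - {"tx": 0,"ty": 0,"tz": 0,"twist": 0,"fingers": 0}

```text
clock: 68.6
eef_pos: [526.6, 152.5, 82.8]
tool_rot: [3.141, 0.002, 1.643]
force: [2.9, -6.7, 2.4]
width: -0.2
gripper_force: 3.3
```

```bash
python3 -c "
from h import *
where()"
```

```text
jig tcp [   0.3 -230.9] z 82.8 yaw-jig 1.5764 F jig [ 2.4 -6.9] 2.4 w -0.2
```

carry_out:
  moves:
    - {"tx": 0.005,"ty": 0,"tz": 0,"twist": 0,"fingers": 0}
    - {"tx": 0.005,"ty": 0,"tz": 0,"twist": 0,"fingers": 0}
    - {"tx": 0,"ty": 0,"tz": 0,"twist": 0,"fingers": 0}
    - {"tx": 0,"ty": 0,"tz": 0,"twist": 0,"fingers": 0}

```text
clock: 69.1
eef_pos: [526.6, 152.6, 82.8]
tool_rot: [3.141, 0.005, 1.641]
force: [2.2, -12.1, 1.8]
width: 0.0
gripper_force: 6.1
```

carry_out:
  moves:
    - {"tx": -0.02,"ty": 0,"tz": 0,"twist": 0,"fingers": 0}
    - {"tx": -0.06,"ty": 0,"tz": 0,"twist": 0,"fingers": 0}
    - {"tx": -0.05,"ty": 0,"tz": -0.1,"twist": 0,"fingers": 0}
    - {"tx": -0.1,"ty": 0,"tz": -0.15,"twist": 0,"fingers": 0}
    - {"tx": -0.15,"ty": 0,"tz": -0.1,"twist": 0,"fingers": 0}
    - {"tx": -0.15,"ty": 0,"tz": 0,"twist": 0,"fingers": 0}
    - {"tx": -0.15,"ty": 0,"tz": 0,"twist": 0,"fingers": 0}
    - {"tx": 0,"ty": 0,"tz": 0,"twist": 0,"fingers": 0}

```text
clock: 70.1
eef_pos: [540.4, -51.2, 188.1]
tool_rot: [-3.142, 0.001, 1.637]
force: [-0.3, 0.6, -0.1]
width: 0.1
gripper_force: 0.0
```

Run:
```python
from h import *
where()
a=shot('side')['color'][100:230,200:340]; b=shot('top')['color'][195:280,145:305]
a=cv2.resize(a,None,fx=4,fy=4,interpolation=cv2.INTER_CUBIC)[:300]; 
cv2.imwrite('pics/f.png',cv2.resize(b,None,fx=5,fy=5,interpolation=cv2.INTER_CUBIC))
```

```text
jig tcp [   0.6 -435.1] z 188.1 yaw-jig 1.5707 F jig [-0.3  0.6] -0.1 w 0.1
```

View pics/f.png

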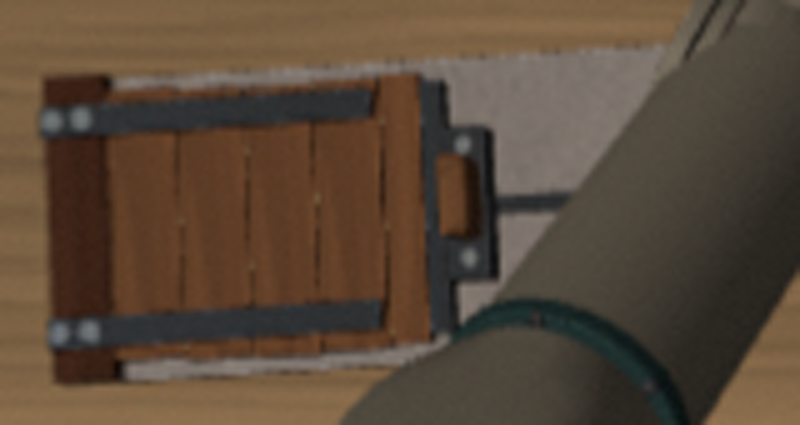

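The top view shows four staves, the caul and the jaw tight and square, with the ends even and roughly centred. The robot is clear of everything, so I'll hand it in.

```bash
python3 -c "
from cell import job
print(job.finish_job())"
```

```text
the job is handed in; nothing more can be done
None
```

I handed the job in at about 70 s: all four staves and the caul are butted up from the fence, and the jaw is snug against the caul. The last picture shows everything tight and square; the hand-in gave no verdict.

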